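# Feed a length stop out four clicks and butt the bar against it

## Task

Set the length stop for the next cut: with a fingertip push the upright pin of its dial round clockwise (seen from above) by exactly four clicks from where it stands. Then push the square wooden bar endways along the fence until its end butts against the stop. Only push: do not pinch or force the dial, do not lift the bar, and leave the other things on the bench where they are.

Things in the scene. Friction and masses are not known exactly. Their poses are not given: they have to be found in the camera images.
- stop_unit: Length stop bolted to the bench: grey housing 116 x 116 mm, top 48 mm up, on a dark flange 150 x 124 x 8 mm. Origin on the bench under the dial's middle. The stop rod leaves its -y side 18 mm up at x = 0. A fixed wooden fence, 22 mm high, 18 thick, runs from y = -60 to -225 mm, its guiding face at x = +17.5 mm. Placed anew each time, yaw within 0.2 rad
- dial (a joint): Angle of the dial, rad, growing clockwise from above. Click stops every 0.5236 rad (30 degrees), at whole multiples; it starts in stop 0, 1 or 2; end stops at -0.2 and 4.4. A sprung ball holds it: about 5 to 8 N on the pin takes it over the hump midway between stops, then it snaps on into the next. Each click feeds the stop rod out 2 mm
- dial_centre (a point): Centre of the dial's upper face, on its upright axis, 61 mm above the bench. The dial is an aluminium disc of 100 mm diameter, 12 mm thick, with a central boss of 28 mm diameter standing 6 mm above the face and one upright pin
- finger_pin (a point): Centre of the top of the dial's only upright pin: dark steel, 12 mm diameter, standing 28 mm above the dial's face (top 89 mm above the bench), 40 mm from the dial's axis; it goes round with the dial
- stop_face (a point): Centre of the front face of the stop, a steel pad of 24 mm diameter on the end of the stop rod, 18 mm above the bench. The face looks along -y of the stop unit. It moves out (-y) 2 mm for each clockwise click
- work_bar: Loose square wooden bar, 31 x 165 x 31 mm, lying flat along the fence, 35 to 75 mm short of the stop; origin at the centre of its underside, its own y axis along its length, pointing towards the stop
- bar_stop_end (a point): Centre of the bar's end face nearest the stop, 15.5 mm above the bench
- bar_free_end (a point): Centre of the bar's other end face, the one to push on, 15.5 mm above the bench; it stays beyond the end of the fence throughout, with free bench behind it
- dowel: Bystander: loose round wooden dowel, 33 mm diameter, 165 mm long along its y, lying on the robot's side of the bar; origin at the centre of its underside
- tape_measure: Bystander: loose tape measure, 94 x 139 x 41 mm, behind the stop unit; origin at the centre of its underside
- block_tall: Bystander: loose wood block, 44 x 45 x 68 mm, upright behind the fence; origin at the centre of its underside
- sanding_block: Bystander: loose sanding block, 60 x 97 x 26 mm, to the left of the stop unit; origin at the centre of its underside
Things that resemble listed ones, but are neither listed nor needed, are in the scene too. Leave any blue or red look-alike of the work_bar alone.

How it is judged:
By the outcome, as a careful person would: the job done as asked, in the order asked, and still so for the second after the job is handed in, with the robot touching nothing.
It also fails if it takes over 64 s, if anything falls off the work surface, if the arm or the gripper's body presses on something with over 40 N, if the wrist force passes 120 N, or if a joint passes its speed limit or range.

## Robot

A 6-joint arm with a two-finger parallel gripper is mounted at the origin on a cart in front of the work surface, level with it; the furniture and walls round the work are solid. World frame = base frame: x ahead of the robot, y to its left, z up, the work surface at z = 0. Lengths are in m, angles in rad, forces in N, time in s.
With the tool pointing down it reaches from about 0.325 to 0.75 m from the base axis. Payload 7.6 kg.
Tool frame: the origin (TCP) lies midway between the tips of the shut fingers; the grasp point (between the pads) lies 19 mm behind it (robot.pinch_z is the distance from the TCP to the grasp point, in m); x points along the fingers, y is the direction in which the jaws open and shut, and the axes are right-handed (so a half turn about x gives the same grasp; the last joint's range is limited). The gripper opens to 85 mm and grips with 20 to 120 N. Pads are 22 mm wide; open, the fingers measure 114 mm over their backs; the gripper's body (76 mm by 85 mm) begins 54 mm behind the grasp point. The pads swing forward as they close: fully open they stand 13 mm farther back than shut.
Start: joints at [1.183, 0.052, 1.401, -0, 1.689, -0.07], TCP at [0.164, 0.499, 0.205] pointing down, gripper open.
Joint ranges: [-2.9, 2.9], [-0.91, 2.17], [0.12, 2.37], [-1.06, 4.2], [0.26, 2.73], [-2.93, 2.93]. Speed limits (rad/s): [2.57, 2.57, 3.01, 3.14, 3.14, 3.14].

## Interface

Orientations are given as [roll, pitch, yaw] about the fixed x, y, z axes, in that order (R = Rz(yaw) Ry(pitch) Rx(roll)).
In Python, from bench import robot, get_image, camera_params, order gives the robot as it stands.
- The arm moves only by the tool jog_arm, never from a script. Its argument "deltas" is a list of rows, each an object with "fingers": the opening, from -1 (shut) to 1 (fully open), so that 0 is half open; "translation": the shift along the world's x, y, z in m, a list of three; "yaw": the turn about the world's z in degrees. In form: [{"fingers": fingers, "translation": [dx, dy, dz], "yaw": yaw}, ...]. A call has 1 to 5 rows; each row is the pose to reach, as a shift and turn from the pose commanded when the call began; what a row does not reach only later rows make up. A row lasts 1/8 s, in which the tool goes at most 62.5 mm and 10.7 degrees, less where a joint would pass 70% of its speed; a pose out of reach is approached as far as the arm can. A call with a gripper value outside its range is refused whole. The fingers move at their own pace and stop on an object; "force" is the grip in N (left out, the last holds). Time passes only in rows, so rows that repeat a pose let the fingers close. It gives the time, the measured TCP pose, the force and the opening at its end, in the units of the state.
- robot.read_state(): the state, without advancing time (a new reading comes with each control period).
- get_image(name): name is "scene" or "top" or "wrist"; returns the picture (420x560x3 uint8, red, green, blue); there is no depth.
- camera_params(name): a dict with "fovy" (degrees; the focal length in pixels is half the picture's height over the tangent of half this angle, whatever the lens; pixels are square), "cx", "cy" (the principal point, pixels), "rvec" (rotation vector, rad) and "tvec" (3), from world to camera coordinates, as OpenCV has them. Camera axes: x right, y down, z forward; pixel columns grow to the right and rows downward; lengths in m; the calibration is good to about 2 mm. A picture is of the moment at which its call begins: read the wrist's pose just before it. camera_params takes no time and is no camera call; for the wrist camera it gives the pose at the moment of the call.
- order.sign_off(): hands the job in, once; it reports no verdict.
The state is a dict: "clock": time; "q": joint angles; "qvel": joint speeds; "joint_efforts": joint torques, N m; "ee_pos": TCP position; "tool_rot": TCP orientation; "wrist_force": force on the tool from outside, world axes, zero at the start; "torque": the same for the moment, N m; "width": finger opening in m.
Only numpy, scipy, OpenCV 4.12 (cv2) and the standard library are available. Lean on these libraries where they do the work, as an engineer would, in place of code of your own. Each camera call takes 0.05 s, during which the arm holds its last target.

## Working session

There is one attempt and no reset: what is moved stays moved. The work goes in short steps, Python scripts to look and compute and a tool call to move; the robot and the scene stay as the last step left them, time stands still between calls to the robot, and variables do not carry over. Pictures are saved under pics/ and viewed, and the job is handed in when it is done.

Besides the shell and the picture viewer there is one more tool, called by a JSON object that holds its "op" and its "data", one argument or row to a line. jog_arm: Moves the arm, as the interface text tells. Its arguments: {"type":"object","properties":{"deltas":{"type":"array"},"force":{"type":"number"}},"required":["deltas"]}

```bash
ls; mkdir -p pics
cat > h.py <<'E'
import numpy as np,cv2
from bench import robot,get_image,camera_params,order
def K(p):
    f=210/np.tan(np.radians(p['fovy'])/2)
    return np.array([[f,0,p['cx']],[0,f,p['cy']],[0,0,1]])
def back(p,uv,z):
    R=cv2.Rodrigues(np.array(p['rvec'],float))[0];t=np.array(p['tvec'],float).ravel()
    c=-R.T@t; d=R.T@np.linalg.inv(K(p))@np.array([uv[0],uv[1],1.])
    return c+d*(z-c[2])/d[2]
def proj(p,X):
    return cv2.projectPoints(np.array(X,float).reshape(-1,3),np.array(p['rvec'],float),np.array(p['tvec'],float),K(p),None)[0].reshape(-1,2)
def save(img,n,s=1):
    cv2.imwrite('pics/'+n,cv2.resize(cv2.cvtColor(img,cv2.COLOR_RGB2BGR),None,fx=s,fy=s,interpolation=cv2.INTER_CUBIC))
E
python3 - <<'E'
from h import *
for n in['scene','top','wrist']:
    p=camera_params(n);im=get_image(n);np.save(n+'0.npy',im);save(im,n+'0.png',1.4);print(n,p)
print(robot.read_state())
E
```

```text
pics
scene {'fovy': 45.47125151068084, 'cx': 284.34477142460054, 'cy': 208.85173343081522, 'rvec': array([ 2.25587838, -0.8976885 ,  0.35672397]), 'tvec': array([-0.33057944,  0.36179442,  1.18817117])}
top {'fovy': 50.46325659417439, 'cx': 283.5058229819961, 'cy': 203.6135420023532, 'rvec': array([ 2.11039777, -2.15637267,  0.21963252]), 'tvec': array([0.05788639, 0.51684864, 1.006023  ])}
wrist {'fovy': 63.617691550404594, 'cx': 283.42055144099976, 'cy': 207.40172505955573, 'rvec': array([-2.33496659, -1.69047252, -0.25812714]), 'tvec': array([-0.52458449, -0.040072  ,  0.37884662])}
{'clock': 0.15, 'q': array([ 1.18267739e+00,  5.27236883e-02,  1.40145767e+00,  2.40830558e-05,
        1.68858450e+00, -7.02605216e-02]), 'qvel': array([ 0.0004375 , -0.0020488 , -0.00497864, -0.00041092,  0.0008886 ,
        0.00108715]), 'joint_efforts': array([ 9.24536362e-04, -3.81951034e+01, -3.60425305e+01, -9.46584464e-05,
        4.55760659e-03, -4.10419432e-05]), 'ee_pos': array([0.16393962, 0.49849277, 0.20406645]), 'tool_rot': array([-1.66144227,  1.56962288, -1.97929787]), 'wrist_force': array([-0.01158485,  0.72275593, -0.76958395]), 'torque': array([-0.01052262,  0.02035042,  0.01962651]), 'width': 0.08564045210413641}
```

View pics/top0.png

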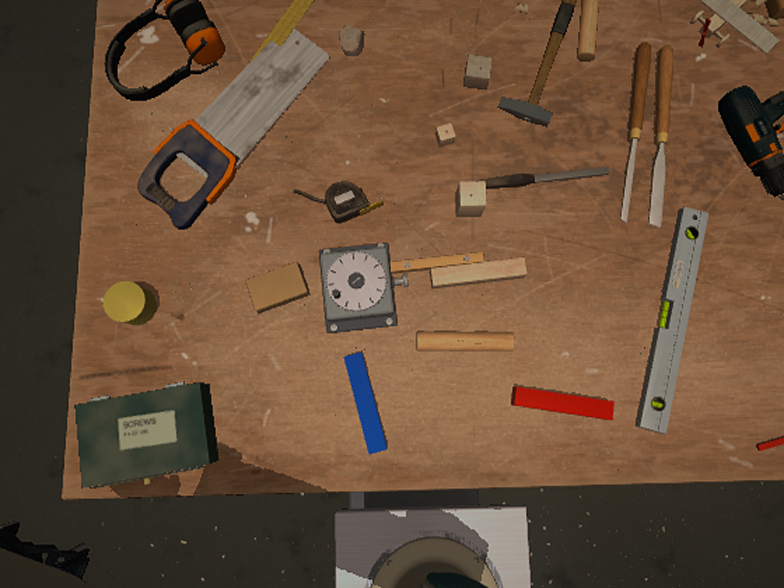

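View pics/scene0.png

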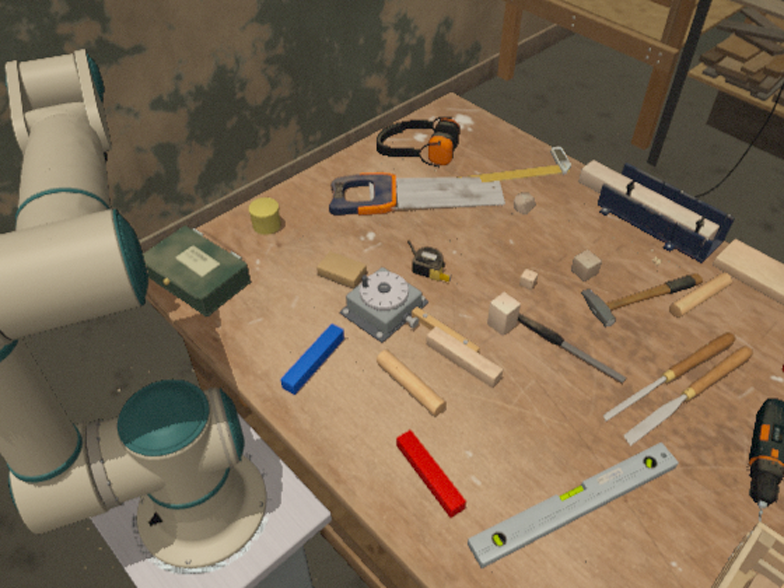

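View pics/wrist0.png

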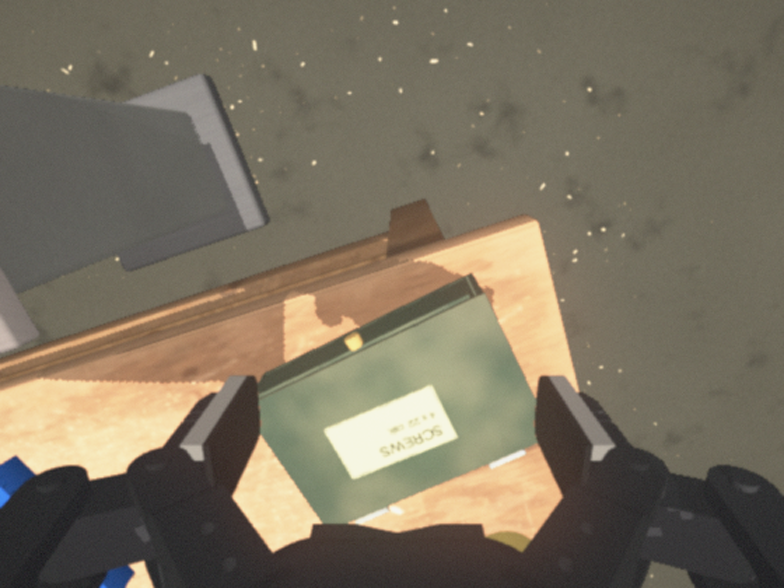

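Run:
```python
from h import *
a=np.load('top0.npy');save(a[160:250,215:385],'t1.png',4.6)
a=np.load('scene0.npy');save(a[170:300,225:375],'s1.png',4.6)
```

```text
(no output)
```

View pics/t1.png

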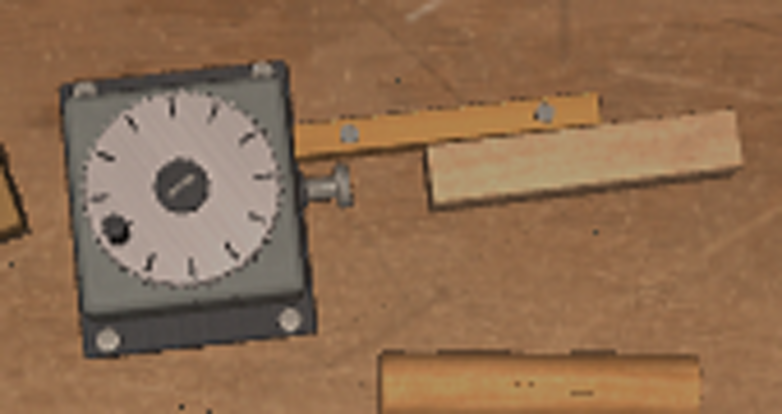

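View pics/s1.png

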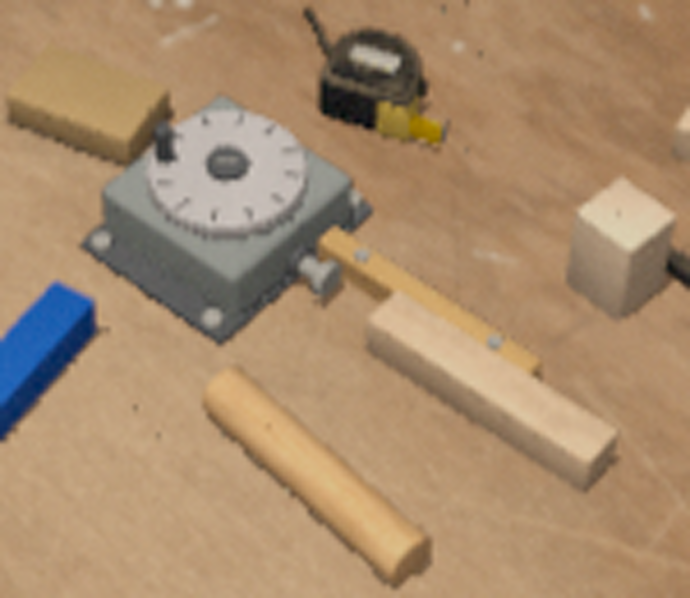

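```bash
cat >> h.py <<'E'
def T(u,v,z,p=None): return back(camera_params('top'),(215-.5+(u+.5)/4.6,160-.5+(v+.5)/4.6),z)
def S(u,v,z): return back(camera_params('scene'),(225-.5+(u+.5)/4.6,170-.5+(v+.5)/4.6),z)
E
python3 - <<'E'
from h import *
np.set_printoptions(precision=4,suppress=True)
print('dial T',T(180,187,.061),'boss',T(181,185,.067),'S boss',S(228,161,.067),'S disc',S(228,170,.061))
print('pin T',T(112,226,.089),T(118,235,.061),'S',S(165,129,.089))
for n,uv in dict(nl=(427,148),fl=(431,208),nr=(737,111),fr=(743,165)).items(): print('bar',n,T(*uv,.031))
for n,uv in dict(a=(369,326),b=(399,291),c=(617,437),d=(583,462)).items(): print('barS',n,S(*uv,.031))
for n,uv in dict(a=(298,157),b=(599,124),c=(598,93),d=(290,125)).items(): print('fence',n,T(*uv,.022))
for n,uv in dict(a=(63,88),b=(285,62),c=(316,332),d=(86,356)).items(): print('flange',n,T(*uv,.008))
print('pad',T(352,187,.018))
for n,uv in dict(a=(380,355),b=(698,355),c=(698,405),d=(380,405)).items(): print('dowel',n,T(*uv,.02))
c=-cv2.Rodrigues(camera_params('top')['rvec'])[0].T@camera_params('top')['tvec'];print(c)
E
```

```text
dial T [0.5248 0.1163 0.061 ] boss [0.5246 0.1155 0.067 ] S boss [0.5268 0.1179 0.067 ] S disc [0.5254 0.1164 0.061 ]
pin T [0.5004 0.1486 0.089 ] [0.5007 0.1478 0.061 ] S [0.503  0.1494 0.089 ]
bar nl [ 0.549  -0.0121  0.031 ]
bar fl [ 0.5169 -0.0132  0.031 ]
bar nr [ 0.5658 -0.1768  0.031 ]
bar fr [ 0.5366 -0.1782  0.031 ]
barS a [ 0.5187 -0.0167  0.031 ]
barS b [ 0.5517 -0.0098  0.031 ]
barS c [ 0.565  -0.1747  0.031 ]
barS d [ 0.5371 -0.1729  0.031 ]
fence a [0.5474 0.0556 0.022 ]
fence b [ 0.5622 -0.1048  0.022 ]
fence c [ 0.5791 -0.1051  0.022 ]
fence d [0.5648 0.0595 0.022 ]
flange a [0.5907 0.181  0.008 ]
flange b [0.6029 0.0613 0.008 ]
flange c [0.4559 0.048  0.008 ]
flange d [0.4457 0.169  0.008 ]
pad [0.5314 0.0273 0.018 ]
dowel a [0.4417 0.0152 0.02  ]
dowel b [ 0.4381 -0.1509  0.02  ]
dowel c [ 0.4121 -0.1494  0.02  ]
dowel d [0.4157 0.0159 0.02  ]
[0.3244 0.0701 1.0828]
```

```bash
cat >> h.py <<'E'
from scipy.spatial.transform import Rotation as Ro
def st():
    s=robot.read_state();R=Ro.from_euler('xyz',s['tool_rot']).as_matrix()
    print('t',s['clock'],'p',s['ee_pos'].round(4),'jaw deg',np.degrees(np.arctan2(R[1,1],R[0,1])).round(1),'x',R[:,0].round(3),'F',s['wrist_force'].round(1),'q',s['q'].round(2),'w',round(s['width'],3)); return s
E
python3 - <<'E'
from h import *
st()
c=np.array([.525,.1165]);a0=126.
for a in [a0,a0-105,a0-110]:
    r=np.radians(a);t=np.array([np.sin(r),-np.cos(r)]);p=c+.04*np.array([np.cos(r),np.sin(r)])
    print(a,p,p-t*.017,p-t*.027)
E
```

```text
t 0.15 p [0.1639 0.4985 0.2041] jaw deg 71.8 x [-0.    -0.001 -1.   ] F [-0.   0.7 -0.8] q [ 1.18  0.05  1.4   0.    1.69 -0.07] w 0.086
126.0 [0.50148859 0.14886068] [0.4877353  0.13886833] [0.47964513 0.13299048]
21.0 [0.56234322 0.13083472] [0.55625096 0.14670559] [0.55266728 0.15604139]
16.0 [0.56345047 0.12752549] [0.55876463 0.14386694] [0.55600826 0.15347956]
```

{"op": "jog_arm", "data": {
  "deltas": [
    {"fingers": -1,"translation": [0.045,-0.04,0],"yaw": 10},
    {"fingers": -1,"translation": [0.09,-0.08,0],"yaw": 20},
    {"fingers": -1,"translation": [0.135,-0.13,0],"yaw": 30},
    {"fingers": -1,"translation": [0.175,-0.175,0],"yaw": 40},
    {"fingers": -1,"translation": [0.215,-0.225,0],"yaw": 50}
  ]
}}

```text
clock: 0.78
ee_pos: [0.3575, 0.3006, 0.2045]
tool_rot: [2.996, 1.571, -2.785]
wrist_force: [0.2, 0.5, -0.3]
width: 0.0002
```

{"op": "jog_arm", "data": {
  "deltas": [
    {"fingers": -1,"translation": [0.03,-0.045,0],"yaw": 4},
    {"fingers": -1,"translation": [0.06,-0.09,-0.02],"yaw": 4},
    {"fingers": -1,"translation": [0.097,-0.143,-0.05],"yaw": 4},
    {"fingers": -1,"translation": [0.097,-0.143,-0.08],"yaw": 4},
    {"fingers": -1,"translation": [0.097,-0.143,-0.08],"yaw": 4}
  ]
}}

```text
clock: 1.4
ee_pos: [0.4521, 0.158, 0.122]
tool_rot: [2.808, 1.564, -2.909]
wrist_force: [0.2, -0.3, 0.8]
width: -0.0001
```

Run:
```python
from h import *
st()
for n in['scene','wrist']:
    im=get_image(n);np.save(n+'1.npy',im)
    save(im if n=='wrist' else im[150:300,205:405],n+'1.png',1.4 if n=='wrist' else 4)
st()
```

```text
t 1.4 p [0.4521 0.158  0.122 ] jaw deg 122.4 x [-0.006 -0.001 -1.   ] F [ 0.2 -0.3  0.8] q [ 0.26 -0.03  1.65  0.    1.53 -1.88] w -0.0
t 1.5 p [0.4536 0.1596 0.1257] jaw deg 122.5 x [ 0.  0. -1.] F [ 0.1 -0.2  0.1] q [ 0.26 -0.03  1.65  0.    1.53 -1.88] w -0.0
```

View pics/wrist1.png

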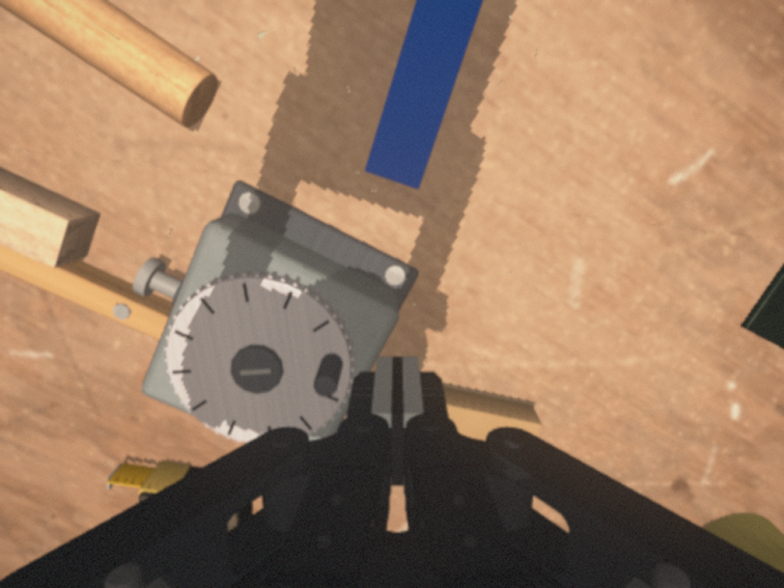

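View pics/scene1.png

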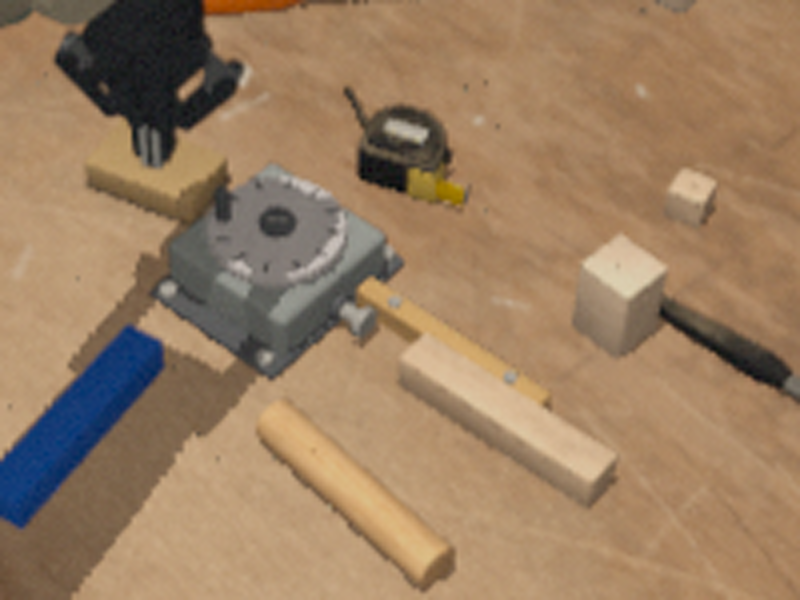

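Run:
```python
from h import *
np.set_printoptions(precision=4,suppress=True)
p=camera_params('wrist')
b=lambda u,v,z:back(p,(u/1.4,v/1.4),z)
print('boss',b(257,368,.067),'pin top',b(331,362,.089),b(324,386,.089), 'disc',b(260,357,.061))
R=cv2.Rodrigues(p['rvec'])[0];print('cam',-R.T@p['tvec'])
for a in (116,121,126,131): 
  r=np.radians(a);x=.525+.04*np.cos(r);y=.1165+.04*np.sin(r);print(a,(proj(p,[[x,y,.089],[x,y,.061]])*1.4).round())
s=get_image('wrist');save(s[180:330,80:280],'w1c.png',4)
```

```text
boss [0.5268 0.1174 0.067 ] pin top [0.4917 0.1457 0.089 ] [0.5047 0.1493 0.089 ] disc [0.5237 0.1157 0.061 ]
cam [0.3901 0.1182 0.2944]
116 [[327. 393.]
 [334. 367.]]
121 [[327. 387.]
 [334. 361.]]
126 [[326. 381.]
 [334. 356.]]
131 [[325. 374.]
 [333. 350.]]
```

View pics/w1c.png

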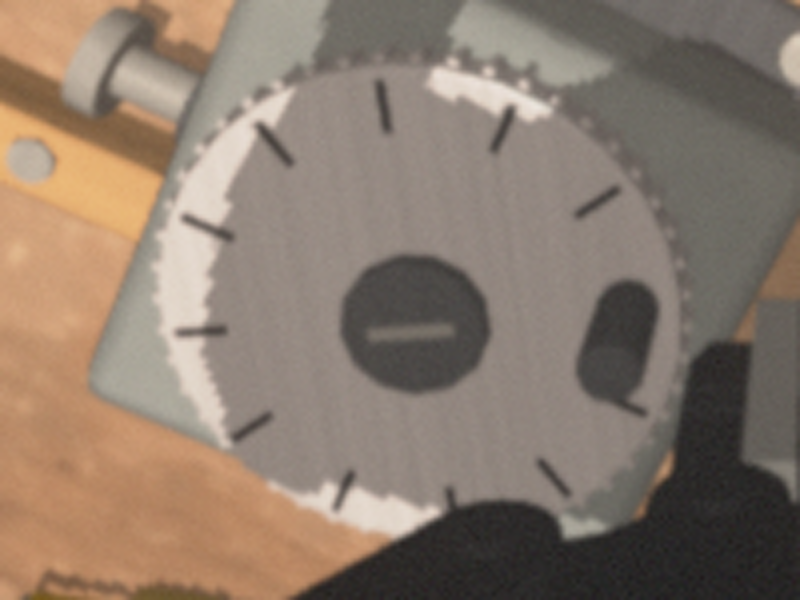

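{"op": "jog_arm", "data": {
  "deltas": [
    {"fingers": -1,"translation": [0.0255,-0.0275,0],"yaw": 3},
    {"fingers": -1,"translation": [0.0255,-0.0275,-0.02],"yaw": 3},
    {"fingers": -1,"translation": [0.0255,-0.0275,-0.04],"yaw": 3},
    {"fingers": -1,"translation": [0.0255,-0.0275,-0.053],"yaw": 3},
    {"fingers": -1,"translation": [0.0255,-0.0275,-0.053],"yaw": 3}
  ]
}}

```text
clock: 2.17
ee_pos: [0.4789, 0.1321, 0.0718]
tool_rot: [2.436, 1.57, 3.057]
wrist_force: [-1.1, 0.0, 0.5]
width: -0.0
```

Run:
```python
from h import *
im=get_image('wrist');st();save(im,'w2.png',1.4)
im=get_image('top');save(im[140:260,200:360],'t2.png',4.6);st()
```

```text
t 2.225 p [0.4794 0.1321 0.0726] jaw deg 125.6 x [ 0.001  0.    -1.   ] F [1.6 1.1 0.1] q [ 0.19  0.06  1.66  0.    1.42 -2.  ] w 0.0
t 2.275 p [0.4796 0.1321 0.0729] jaw deg 125.6 x [ 0.002  0.    -1.   ] F [ 0.3 -0.3  0.7] q [ 0.19  0.06  1.66  0.    1.42 -2.  ] w 0.0
```

View pics/w2.png

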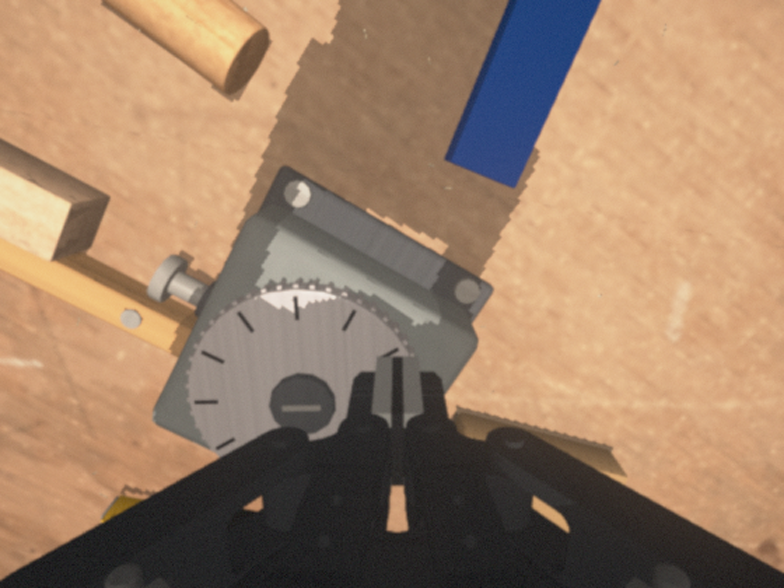

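Run:
```python
from h import *
c=np.array([.525,.1165])
for d in list(range(0,120,3)):
    r=np.radians(125.6-d);t=np.array([np.sin(r),-np.cos(r)]);p=c+.04*np.array([np.cos(r),np.sin(r)])-t*.017
    print(d,p.round(4),((p-[.4796,.1321])).round(4))
```

```text
0 [0.4879 0.1391] [0.0083 0.007 ]
3 [0.4891 0.141 ] [0.0095 0.0089]
6 [0.4905 0.1429] [0.0109 0.0108]
9 [0.4919 0.1447] [0.0123 0.0126]
12 [0.4934 0.1463] [0.0138 0.0142]
15 [0.495 0.148] [0.0154 0.0159]
18 [0.4967 0.1495] [0.0171 0.0174]
21 [0.4985 0.1509] [0.0189 0.0188]
24 [0.5003 0.1523] [0.0207 0.0202]
27 [0.5022 0.1535] [0.0226 0.0214]
30 [0.5042 0.1547] [0.0246 0.0226]
33 [0.5062 0.1557] [0.0266 0.0236]
36 [0.5083 0.1566] [0.0287 0.0245]
39 [0.5104 0.1574] [0.0308 0.0253]
42 [0.5126 0.1581] [0.033 0.026]
45 [0.5148 0.1587] [0.0352 0.0266]
48 [0.517  0.1592] [0.0374 0.0271]
51 [0.5192 0.1596] [0.0396 0.0275]
54 [0.5215 0.1598] [0.0419 0.0277]
57 [0.5238 0.1599] [0.0442 0.0278]
60 [0.526 0.16 ] [0.0464 0.0279]
63 [0.5283 0.1598] [0.0487 0.0277]
66 [0.5306 0.1596] [0.051  0.0275]
69 [0.5328 0.1593] [0.0532 0.0272]
72 [0.5351 0.1588] [0.0555 0.0267]
75 [0.5373 0.1582] [0.0577 0.0261]
78 [0.5394 0.1575] [0.0598 0.0254]
81 [0.5415 0.1567] [0.0619 0.0246]
84 [0.5436 0.1558] [0.064  0.0237]
87 [0.5457 0.1547] [0.0661 0.0226]
90 [0.5476 0.1536] [0.068  0.0215]
93 [0.5495 0.1524] [0.0699 0.0203]
96 [0.5514 0.151 ] [0.0718 0.0189]
99 [0.5532 0.1496] [0.0736 0.0175]
102 [0.5548 0.1481] [0.0752 0.016 ]
105 [0.5565 0.1465] [0.0769 0.0144]
108 [0.558  0.1448] [0.0784 0.0127]
111 [0.5594 0.143 ] [0.0798 0.0109]
114 [0.5608 0.1412] [0.0812 0.0091]
117 [0.562  0.1393] [0.0824 0.0072]
```

{"op": "jog_arm", "data": {
  "deltas": [
    {"fingers": -1,"translation": [0.006,0.0045,0],"yaw": 0},
    {"fingers": -1,"translation": [0.0085,0.007,0],"yaw": 0},
    {"fingers": -1,"translation": [0.0097,0.0089,0],"yaw": -3},
    {"fingers": -1,"translation": [0.011,0.0108,0],"yaw": -6},
    {"fingers": -1,"translation": [0.0125,0.0126,0],"yaw": -9}
  ]
}}

```text
clock: 2.9
ee_pos: [0.4919, 0.1445, 0.072]
tool_rot: [0.16, 1.57, 0.621]
wrist_force: [-0.2, 0.1, 0.4]
width: 0.0
```

Run:
```python
from h import *
st()
```

```text
t 2.9 p [0.4919 0.1445 0.072 ] jaw deg 116.4 x [ 0.  0. -1.] F [-0.2  0.1  0.4] q [ 0.21  0.1   1.62  0.    1.42 -1.82] w 0.0
```

Run:
```python
from h import *
im=get_image('wrist');st();save(im[200:330,100:330],'w3.png',3.4)
im=get_image('scene');save(im[150:270,220:380],'s3.png',4.6);st()
```

```text
t 2.95 p [0.4921 0.1446 0.072 ] jaw deg 116.3 x [ 0.  0. -1.] F [-0.9  0.3  0.4] q [ 0.21  0.1   1.62  0.    1.42 -1.82] w 0.0
t 3.0 p [0.4919 0.1445 0.0719] jaw deg 116.5 x [ 0.  0. -1.] F [ 0.4 -0.6 -0. ] q [ 0.21  0.1   1.62  0.    1.42 -1.82] w -0.0
```

View pics/w3.png

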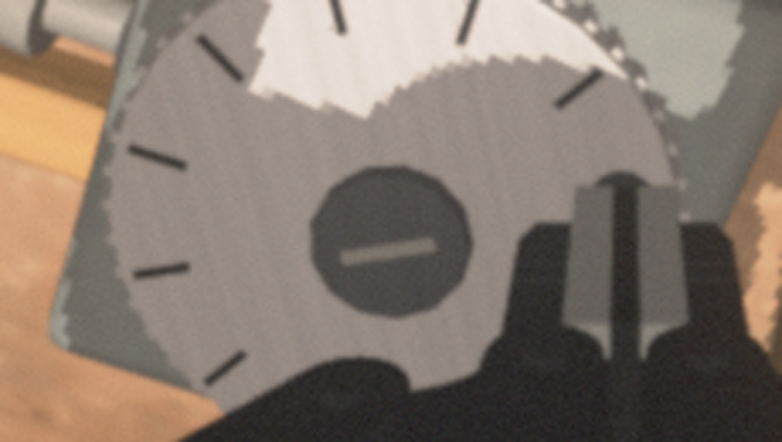

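View pics/s3.png

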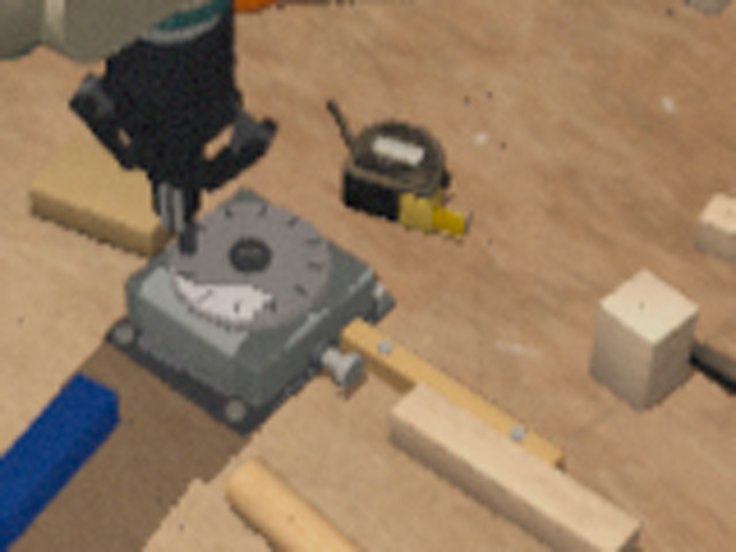

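Run:
```python
from h import *
np.set_printoptions(precision=4,suppress=True)
p=camera_params('wrist')
g=lambda u,v,z:back(p,(100+u/3.4,200+v/3.4),z)
c=np.array([.525,.1165])
def ang(X): d=X[:2]-c;return np.degrees(np.arctan2(d[1],d[0])).round(1),np.hypot(*d).round(4)
for uv in [(338,17),(220,58),(158,157),(160,271),(226,368),(466,20),(578,88)]: print(ang(g(*uv,.061)))
print('slot',g(345,258,.067),g(435,245,.067),'boss',g(391,240,.067))
print('near edge of pin base',g(625,172,.061),'tip near edge',g(625,186,.072),g(578,186,.072),g(672,186,.072))
for a in (126,121,116,111,106,96):
  r=np.radians(a);x=c[0]+.04*np.cos(r);y=c[1]+.04*np.sin(r);q=proj(p,[[x,y,.089],[x,y,.061]]);print(a,((q-[100,200])*3.4).round())
```

```text
(np.float64(-142.2), np.float64(0.0384))
(np.float64(-111.4), np.float64(0.0412))
(np.float64(-81.2), np.float64(0.042))
(np.float64(-51.5), np.float64(0.0432))
(np.float64(-22.3), np.float64(0.0435))
(np.float64(-173.2), np.float64(0.0395))
(np.float64(155.3), np.float64(0.0404))
slot [0.5313 0.1107 0.067 ] [0.5223 0.1234 0.067 ] boss [0.5247 0.1164 0.067 ]
near edge of pin base [0.4985 0.1472 0.061 ] tip near edge [0.4961 0.146  0.072 ] [0.4995 0.1393 0.072 ] [0.4928 0.1528 0.072 ]
126 [[626. 273.]
 [626. 190.]]
121 [[629. 294.]
 [628. 209.]]
116 [[630. 314.]
 [629. 227.]]
111 [[628. 335.]
 [628. 245.]]
106 [[625. 354.]
 [625. 263.]]
96 [[613. 392.]
 [614. 297.]]
```

Run:
```python
from h import *
np.set_printoptions(precision=4,suppress=True)
p=camera_params('wrist');R=cv2.Rodrigues(p['rvec'])[0];print('cam',-R.T@p['tvec'],'fwd',R[2],'down',R[1])
P=np.array([.4919,.1445,.072]);t=np.array([.894,.447,0]);
for k in (-.011,-.005,0,.005,.011): print(k,((proj(p,[P+t*k,P+t*k+[0,0,.02]])-[100,200])*3.4).round())
im=get_image('wrist');save(im[230:360,200:370],'w4.png',4.6)
```

```text
cam [0.4244 0.1102 0.2407] fwd [ 0.269   0.1334 -0.9538] down [0.8534 0.426  0.3003]
-0.011 [[628.  96.]
 [629. 147.]]
-0.005 [[628. 131.]
 [629. 186.]]
0 [[628. 160.]
 [629. 218.]]
0.005 [[628. 189.]
 [629. 249.]]
0.011 [[628. 223.]
 [629. 286.]]
```

View pics/w4.png

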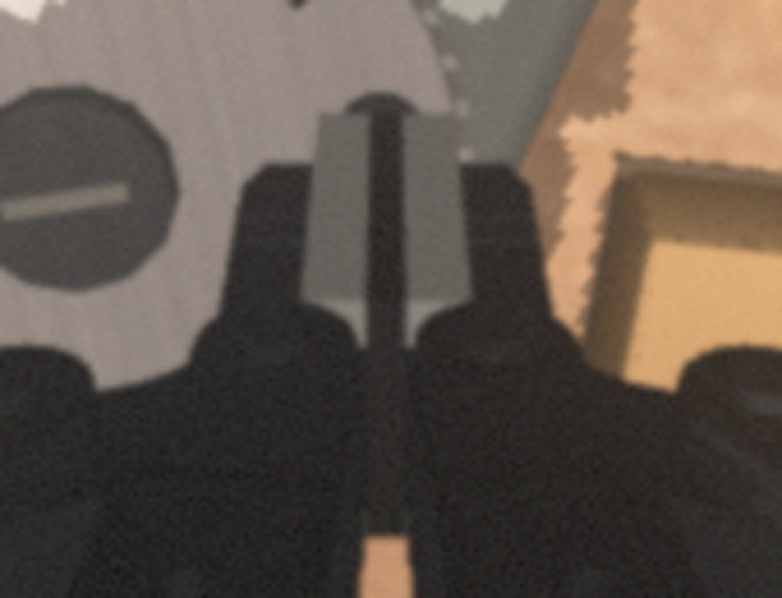

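Run:
```python
from h import *
np.set_printoptions(precision=4,suppress=True)
p=camera_params('scene');R=cv2.Rodrigues(p['rvec'])[0];print('cam',-R.T@p['tvec'])
P=np.array([.4919,.1445,.072])
f=lambda X:((proj(p,X)-[220,150])*4.6).round()
print('tcp',f([P,P+[0,0,.02],P+[0,0,.034]]),'pin',f([[.5015,.1489,.089],[.5015,.1489,.061]]))
im=get_image('scene');save(im[180:220,240:295],'s4.png',14)
print(((proj(p,[P,P+[0,0,.034],[.5015,.1489,.089],[.5015,.1489,.061]])-[240,180])*14).round())
im=get_image('top');save(im[180:220,215:270],'t4.png',14)
p=camera_params('top');print(((proj(p,[P,P+[0,0,.034],[.5015,.1489,.089],[.5015,.1489,.061]])-[215,180])*14).round())
```

```text
cam [-0.1353 -0.615   1.1204]
tcp [[179. 251.]
 [178. 229.]
 [177. 213.]] pin [[185. 221.]
 [186. 252.]]
[[265. 344.]
 [259. 229.]
 [283. 252.]
 [287. 346.]]
[[369. 471.]
 [353. 436.]
 [334. 396.]
 [347. 425.]]
```

View pics/s4.png

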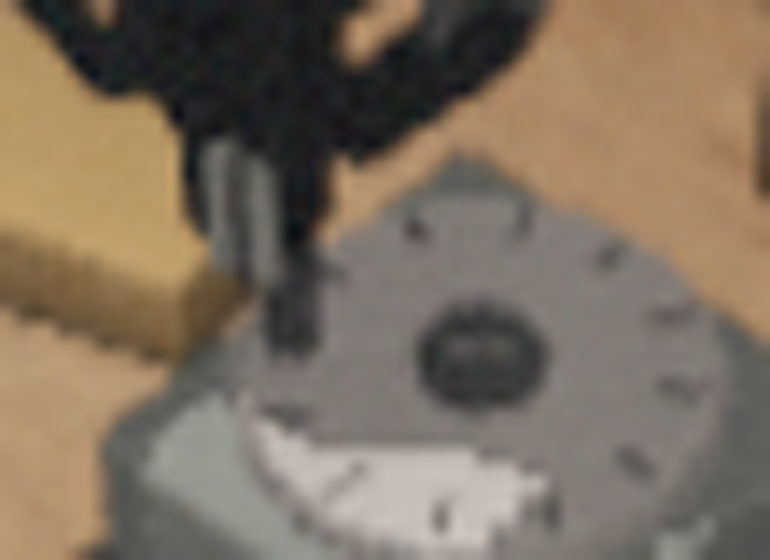

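View pics/t4.png

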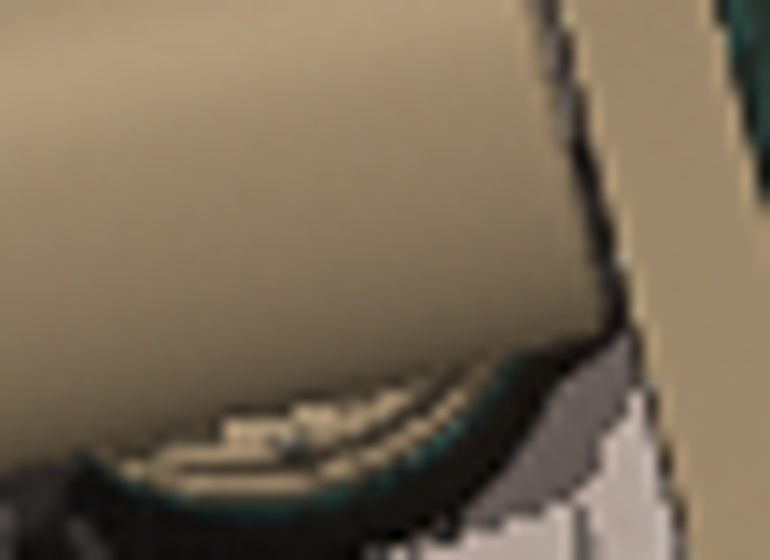

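Run:
```python
from h import *
np.set_printoptions(precision=4,suppress=True)
def PM(p): return K(p)@np.c_[cv2.Rodrigues(p['rvec'])[0],p['tvec']]
A,B=PM(camera_params('wrist')),PM(camera_params('scene'))
w=lambda u,v:(100+u/3.4,200+v/3.4); s=lambda u,v:(240+u/14,180+v/14)
for a,b in [(w(572,186),s(278,282)),(w(674,186),s(222,262)),(w(572,186),s(222,262)),(w(674,186),s(278,282)),(w(623,186),s(250,272))]:
    X=cv2.triangulatePoints(A,B,np.array(a),np.array(b)).ravel();X=X[:3]/X[3]
    print(X,X-[.4919,.1445,.0719],(proj(camera_params('wrist'),X)-a),(proj(camera_params('scene'),X)-b))
```

```text
[0.4862 0.1328 0.1032] [-0.0057 -0.0117  0.0313] [[-0.7426  0.8934]] [[-0.0706  0.0472]]
[0.4808 0.1442 0.104 ] [-0.0111 -0.0003  0.0321] [[-2.3676  2.2259]] [[-0.211   0.1014]]
[0.4727 0.1306 0.1222] [-0.0192 -0.0139  0.0503] [[ 7.1384 -8.7574]] [[ 0.5925 -0.4048]]
[0.4946 0.1473 0.0843] [0.0027 0.0028 0.0124] [[-10.5385   9.6691]] [[-1.0573  0.4911]]
[0.4836 0.1386 0.1035] [-0.0083 -0.0059  0.0316] [[-1.5118  1.6199]] [[-0.1393  0.0804]]
```

{"op": "jog_arm", "data": {
  "deltas": [
    {"fingers": -1,"translation": [-0.006,-0.006,0],"yaw": 4},
    {"fingers": -1,"translation": [-0.0125,-0.0125,0],"yaw": 9},
    {"fingers": -1,"translation": [-0.0125,-0.0125,-0.005],"yaw": 9},
    {"fingers": -1,"translation": [-0.0125,-0.0125,-0.008],"yaw": 9},
    {"fingers": -1,"translation": [-0.0125,-0.0125,-0.008],"yaw": 9}
  ]
}}

```text
clock: 3.78
ee_pos: [0.479, 0.1318, 0.0633]
tool_rot: [2.604, 1.57, -3.06]
wrist_force: [0.5, 0.1, -0.7]
width: 0.0
```

Run:
```python
from h import *
s=st();print(robot.pinch_z,[a for a in dir(robot) if a[0]!='_'])
im=get_image('wrist');save(im[230:360,200:370],'w5.png',4.6)
im=get_image('scene');save(im[170:230,235:315],'s5.png',10)
P=s['ee_pos']
print(((proj(camera_params('scene'),[P])-[235,170])*10).round())
```

```text
t 3.775 p [0.479  0.1318 0.0633] jaw deg 125.5 x [-0.001 -0.    -1.   ] F [ 0.5  0.1 -0.7] q [ 0.19  0.07  1.67  0.    1.4  -2.  ] w 0.0
0.0187 ['Unreachable', 'pinch_z', 'read_state']
[[236. 413.]]
```

View pics/w5.png

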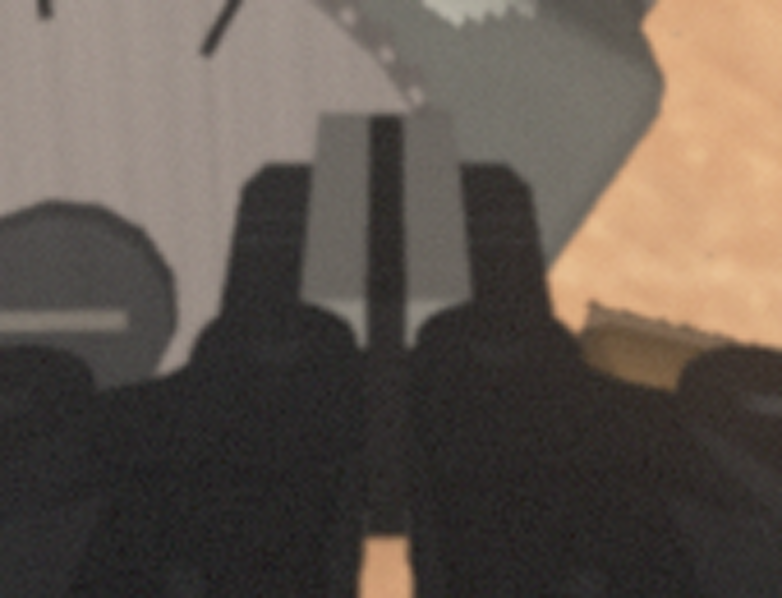

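View pics/s5.png

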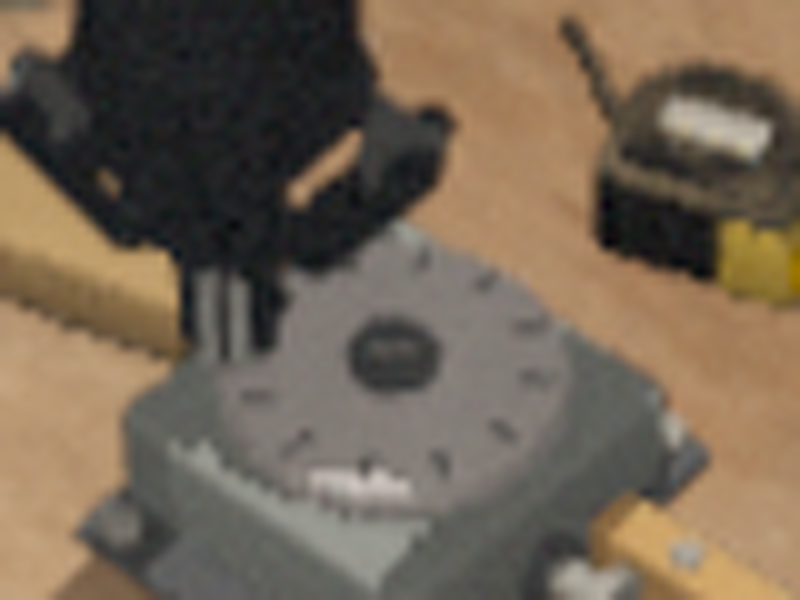

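{"op": "jog_arm", "data": {
  "deltas": [
    {"fingers": -1,"translation": [0,0,-0.003],"yaw": 0},
    {"fingers": -1,"translation": [0,0,-0.005],"yaw": 0},
    {"fingers": -1,"translation": [0,0,-0.006],"yaw": 0}
  ]
}}

```text
clock: 4.25
ee_pos: [0.479, 0.1317, 0.0575]
tool_rot: [2.381, 1.57, 3.0]
wrist_force: [-0.2, 0.1, 0.3]
width: 0.0001
```

Run:
```python
from h import *
st()
```

```text
t 4.25 p [0.479  0.1317 0.0575] jaw deg 125.5 x [-0.  0. -1.] F [-0.2  0.1  0.3] q [ 0.19  0.08  1.68  0.    1.39 -2.  ] w 0.0
```

{"op": "jog_arm", "data": {
  "deltas": [
    {"fingers": -1,"translation": [0,0,-0.004],"yaw": 0},
    {"fingers": -1,"translation": [0,0,-0.008],"yaw": 0},
    {"fingers": -1,"translation": [0,0,-0.011],"yaw": 0},
    {"fingers": -1,"translation": [0,0,-0.011],"yaw": 0}
  ]
}}

```text
clock: 4.75
ee_pos: [0.4789, 0.1316, 0.0464]
tool_rot: [2.606, 1.57, -3.057]
wrist_force: [-1.1, 0.4, -0.3]
width: -0.0001
```

Run:
```python
from h import *
s=st()
im=get_image('wrist');save(im[200:330,130:330],'w6.png',4)
im=get_image('scene');save(im[170:230,235:315],'s6.png',10)
P=s['ee_pos']+[-.008*.9,-.008*.6,0]
print(((proj(camera_params('scene'),[P,P+[0,0,.0316]])-[235,170])*10).round())
```

```text
t 4.75 p [0.4789 0.1316 0.0464] jaw deg 125.5 x [-0.001 -0.    -1.   ] F [-1.1  0.4 -0.3] q [ 0.19  0.09  1.69  0.    1.37 -2.  ] w -0.0
[[230. 475.]
 [226. 400.]]
```

View pics/w6.png

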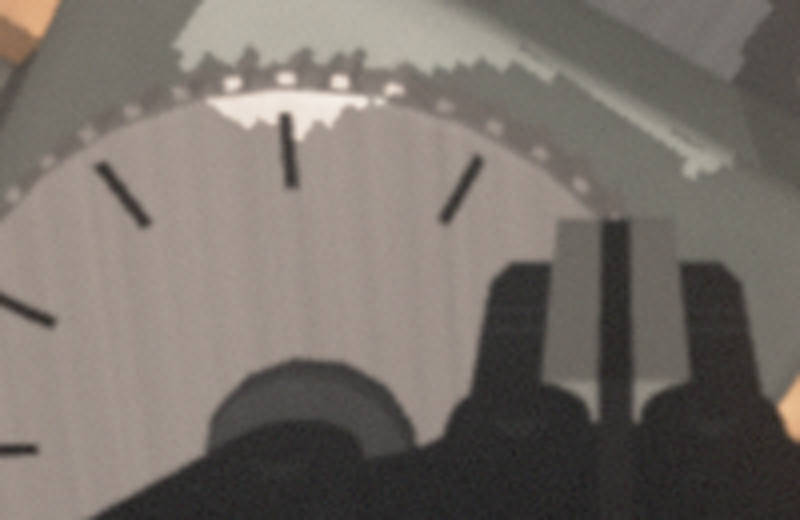

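View pics/s6.png

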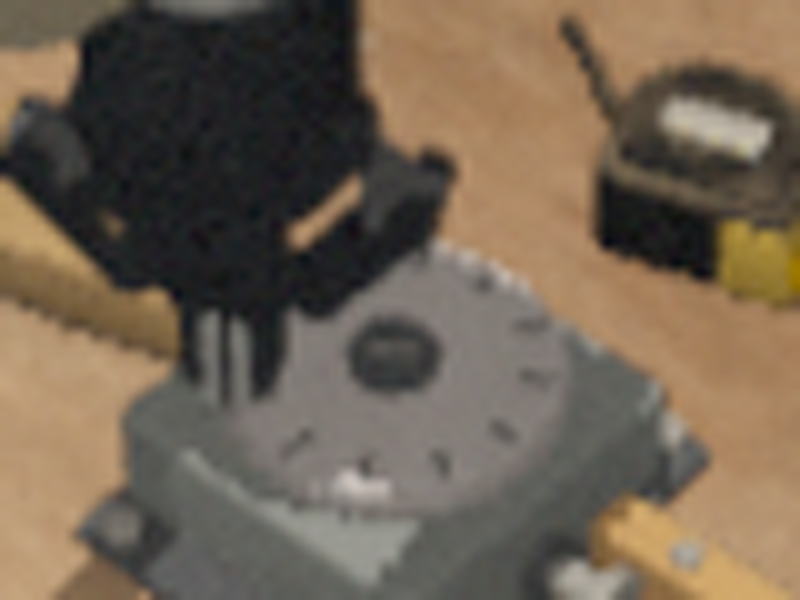

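{"op": "jog_arm", "data": {
  "deltas": [
    {"fingers": -1,"translation": [0.003,0.002,-0.004],"yaw": 0},
    {"fingers": -1,"translation": [0.0065,0.005,-0.004],"yaw": 0},
    {"fingers": -1,"translation": [0.0088,0.007,-0.004],"yaw": 0},
    {"fingers": -1,"translation": [0.01,0.0089,-0.004],"yaw": -3},
    {"fingers": -1,"translation": [0.0114,0.0108,-0.004],"yaw": -6}
  ]
}}

```text
clock: 5.48
ee_pos: [0.4898, 0.1421, 0.0426]
tool_rot: [3.12, 1.568, -2.65]
wrist_force: [-5.1, -2.8, 3.4]
width: -0.0
```

Run:
```python
from h import *
st()
```

```text
t 5.475 p [0.4898 0.1421 0.0426] jaw deg 119.4 x [-0.002 -0.001 -1.   ] F [-5.1 -2.8  3.4] q [ 0.21  0.13  1.65 -0.    1.36 -1.87] w -0.0
```

{"op": "jog_arm", "data": {
  "deltas": [
    {"fingers": -1,"translation": [0.0014,0.0018,0],"yaw": -3},
    {"fingers": -1,"translation": [0.0029,0.0034,0],"yaw": -6},
    {"fingers": -1,"translation": [0.0045,0.0051,0],"yaw": -9},
    {"fingers": -1,"translation": [0.0062,0.0066,0],"yaw": -12},
    {"fingers": -1,"translation": [0.008,0.008,0],"yaw": -15}
  ]
}}

```text
clock: 6.1
ee_pos: [0.4987, 0.1507, 0.0428]
tool_rot: [0.618, 1.571, 0.87]
wrist_force: [0.4, -0.3, -0.1]
width: 0.0002
```

Run:
```python
from h import *
st()
im=get_image('wrist');np.save('w7.npy',im);save(im[200:330,130:330],'w7.png',4)
```

```text
t 6.1 p [0.4987 0.1507 0.0428] jaw deg 104.4 x [ 0.  0. -1.] F [ 0.4 -0.3 -0.1] q [ 0.22  0.16  1.62  0.    1.37 -1.6 ] w 0.0
```

View pics/w7.png

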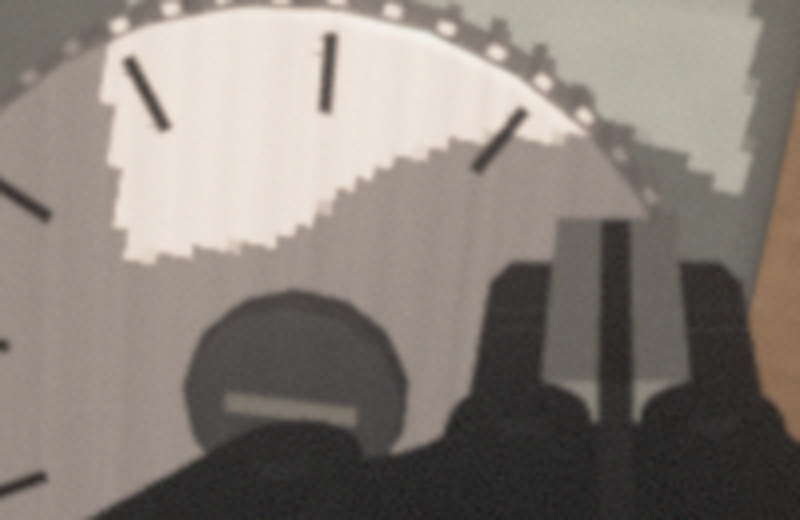

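{"op": "jog_arm", "data": {
  "deltas": [
    {"fingers": -1,"translation": [0.0037,0.0026,0],"yaw": -6},
    {"fingers": -1,"translation": [0.0077,0.0048,0],"yaw": -12},
    {"fingers": -1,"translation": [0.0119,0.0065,0],"yaw": -18},
    {"fingers": -1,"translation": [0.0141,0.0072,0],"yaw": -21},
    {"fingers": -1,"translation": [0.0163,0.0078,0],"yaw": -24}
  ]
}}

```text
clock: 6.78
ee_pos: [0.5147, 0.1586, 0.0427]
tool_rot: [2.881, 1.57, 2.715]
wrist_force: [-0.5, 0.3, 0.1]
width: -0.0002
```

{"op": "jog_arm", "data": {
  "deltas": [
    {"fingers": -1,"translation": [0.0022,0.0005,0],"yaw": -3},
    {"fingers": -1,"translation": [0.0044,0.0009,0],"yaw": -6},
    {"fingers": -1,"translation": [0.0044,0.0009,0],"yaw": -6}
  ]
}}

```text
clock: 7.15
ee_pos: [0.5193, 0.1593, 0.0427]
tool_rot: [1.25, 1.571, 0.981]
wrist_force: [0.2, -0.1, -0.1]
width: -0.0003
```

Run:
```python
from h import *
st()
im=get_image('wrist');np.save('w8.npy',im);save(im[200:330,130:330],'w8.png',4)
```

```text
t 7.15 p [0.5193 0.1593 0.0427] jaw deg 74.6 x [ 0.  0. -1.] F [ 0.2 -0.1 -0.1] q [ 0.23  0.22  1.55  0.    1.37 -1.07] w -0.0
```

View pics/w8.png

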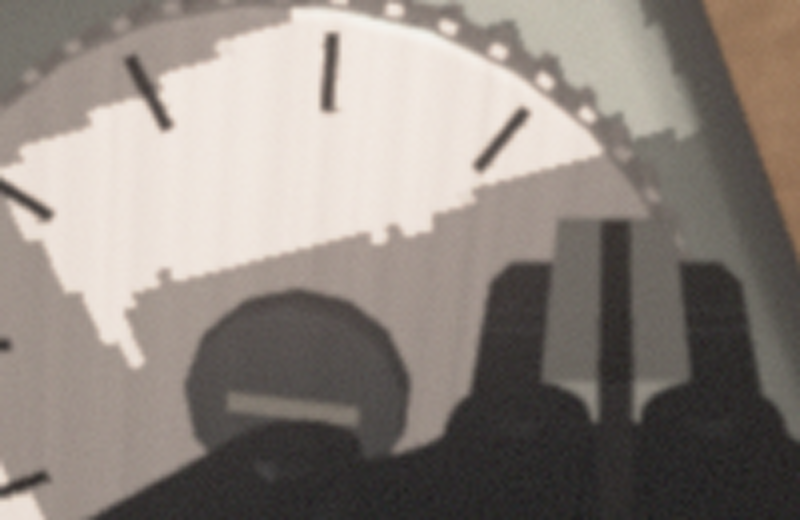

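{"op": "jog_arm", "data": {
  "deltas": [
    {"fingers": -1,"translation": [0.0046,0.0003,0],"yaw": -6},
    {"fingers": -1,"translation": [0.0091,0.0002,0],"yaw": -12},
    {"fingers": -1,"translation": [0.0136,-0.0003,0],"yaw": -18},
    {"fingers": -1,"translation": [0.0159,-0.0008,0],"yaw": -21},
    {"fingers": -1,"translation": [0.0181,-0.0014,0],"yaw": -24}
  ]
}}

```text
clock: 7.82
ee_pos: [0.5371, 0.158, 0.0427]
tool_rot: [-2.949, 1.57, 2.645]
wrist_force: [-1.4, 1.1, 0.4]
width: -0.0001
```

{"op": "jog_arm", "data": {
  "deltas": [
    {"fingers": -1,"translation": [0.0021,-0.0007,0],"yaw": -3},
    {"fingers": -1,"translation": [0.0042,-0.0015,0],"yaw": -6},
    {"fingers": -1,"translation": [0.0042,-0.0015,0],"yaw": -6}
  ]
}}

```text
clock: 8.2
ee_pos: [0.5415, 0.1563, 0.0427]
tool_rot: [-2.425, 1.571, 3.066]
wrist_force: [0.8, 0.0, 0.3]
width: 0.0001
```

Run:
```python
from h import *
st()
im=get_image('wrist');np.save('w9.npy',im);save(im[200:330,130:330],'w9.png',4)
```

```text
t 8.2 p [0.5415 0.1563 0.0427] jaw deg 44.6 x [-0.  0. -1.] F [0.8 0.  0.3] q [ 0.22  0.27  1.49  0.    1.38 -0.56] w 0.0
```

View pics/w9.png

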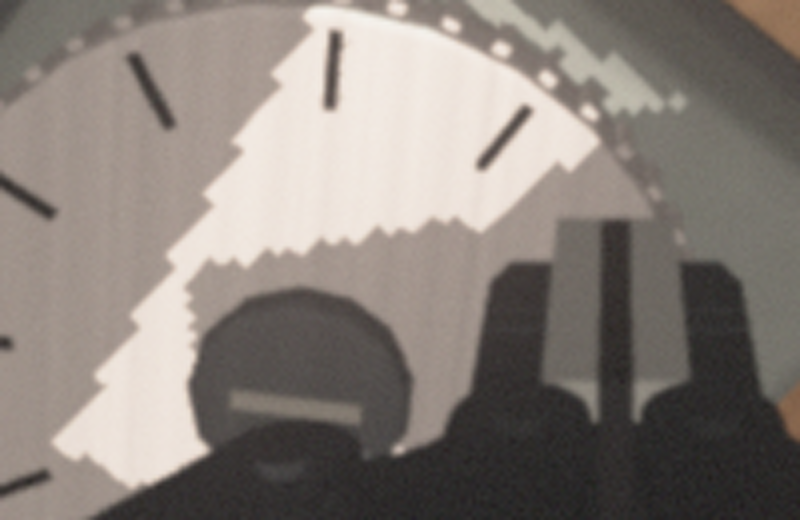

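{"op": "jog_arm", "data": {
  "deltas": [
    {"fingers": -1,"translation": [0.0042,-0.002,0],"yaw": -6},
    {"fingers": -1,"translation": [0.008,-0.0043,0],"yaw": -12},
    {"fingers": -1,"translation": [0.0117,-0.0071,0],"yaw": -18},
    {"fingers": -1,"translation": [0.0133,-0.0086,0],"yaw": -21},
    {"fingers": -1,"translation": [0.015,-0.0102,0],"yaw": -24}
  ]
}}

```text
clock: 8.88
ee_pos: [0.5563, 0.1465, 0.0427]
tool_rot: [-2.839, 1.57, 2.232]
wrist_force: [-0.2, -0.6, 1.2]
width: 0.0
```

{"op": "jog_arm", "data": {
  "deltas": [
    {"fingers": -1,"translation": [0.0015,-0.0017,0],"yaw": -3},
    {"fingers": -1,"translation": [0.0025,-0.003,0],"yaw": -5},
    {"fingers": -1,"translation": [0.0025,-0.003,0],"yaw": -5}
  ]
}}

```text
clock: 9.25
ee_pos: [0.559, 0.1431, 0.0427]
tool_rot: [1.811, 1.571, 0.512]
wrist_force: [-0.5, 0.7, -0.8]
width: -0.0002
```

Run:
```python
from h import *
st()
im=get_image('wrist');np.save('w10.npy',im);save(im[200:330,130:330],'w10.png',4)
```

```text
t 9.25 p [0.559  0.1431 0.0427] jaw deg 15.6 x [ 0.  0. -1.] F [-0.5  0.7 -0.8] q [ 0.19  0.31  1.44  0.    1.39 -0.09] w -0.0
```

View pics/w10.png

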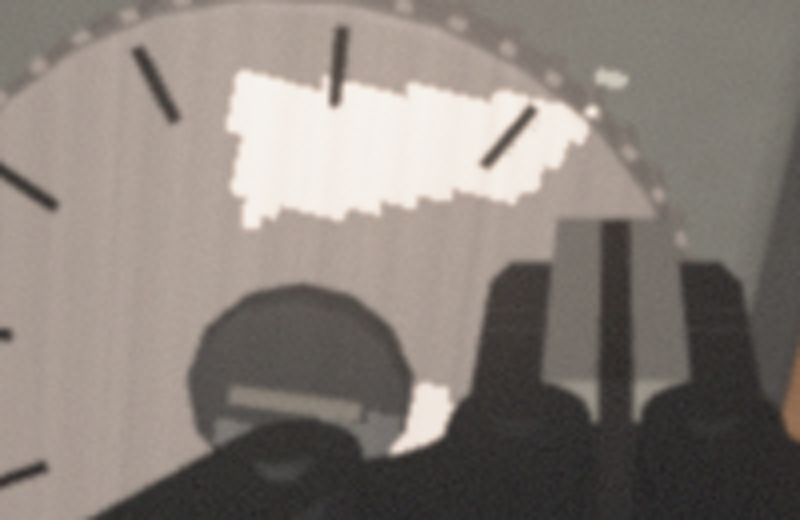

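{"op": "jog_arm", "data": {
  "deltas": [
    {"fingers": -1,"translation": [-0.003,0.008,0],"yaw": 0},
    {"fingers": -1,"translation": [-0.004,0.015,0.02],"yaw": 0},
    {"fingers": -1,"translation": [-0.004,0.015,0.06],"yaw": 0},
    {"fingers": -1,"translation": [-0.004,0.015,0.1],"yaw": -5},
    {"fingers": -1,"translation": [-0.004,-0.02,0.11],"yaw": -10}
  ]
}}

```text
clock: 9.93
ee_pos: [0.556, 0.1251, 0.1563]
tool_rot: [1.729, 1.565, 0.256]
wrist_force: [0.4, 0.0, 0.0]
width: -0.0003
```

{"op": "jog_arm", "data": {
  "deltas": [
    {"fingers": -1,"translation": [0,-0.055,0],"yaw": 0},
    {"fingers": -1,"translation": [0,-0.11,0],"yaw": 0},
    {"fingers": -1,"translation": [0,-0.165,0],"yaw": 0},
    {"fingers": -1,"translation": [0,-0.22,0],"yaw": 0},
    {"fingers": -1,"translation": [0,-0.275,0],"yaw": 0}
  ]
}}

```text
clock: 10.55
ee_pos: [0.5549, -0.153, 0.1529]
tool_rot: [1.771, 1.57, 0.297]
wrist_force: [0.2, 1.1, -0.3]
width: 0.0002
```

{"op": "jog_arm", "data": {
  "deltas": [
    {"fingers": -1,"translation": [0,-0.055,0],"yaw": 0},
    {"fingers": -1,"translation": [0,-0.07,-0.01],"yaw": 0},
    {"fingers": -1,"translation": [0,-0.07,-0.04],"yaw": 0},
    {"fingers": -1,"translation": [0,-0.07,-0.04],"yaw": 0}
  ]
}}

```text
clock: 11.05
ee_pos: [0.5537, -0.2202, 0.1097]
tool_rot: [-2.18, 1.565, 2.629]
wrist_force: [-0.5, -0.2, 0.1]
width: 0.0
```

Run:
```python
from h import *
st()
for n in('top','wrist','scene'):
    im=get_image(n);np.save(n+'11.npy',im)
    if n=='top': save(im[160:250,215:385],'t11.png',4.6)
    elif n=='wrist': save(im,'w11.png',1.4)
    else: save(im[170:300,225:375],'s11.png',4.6)
```

```text
t 11.05 p [ 0.5537 -0.2202  0.1097] jaw deg 5.6 x [-0.005  0.003 -1.   ] F [-0.5 -0.2  0.1] q [-0.44  0.3   1.31  0.    1.54 -0.54] w 0.0
```

View pics/t11.png

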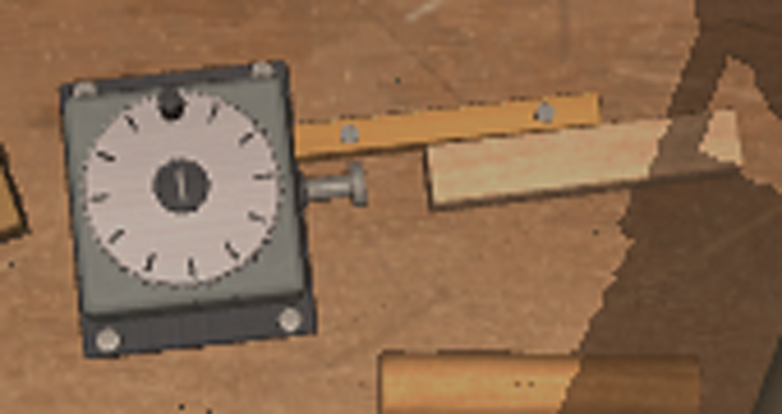

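View pics/w11.png

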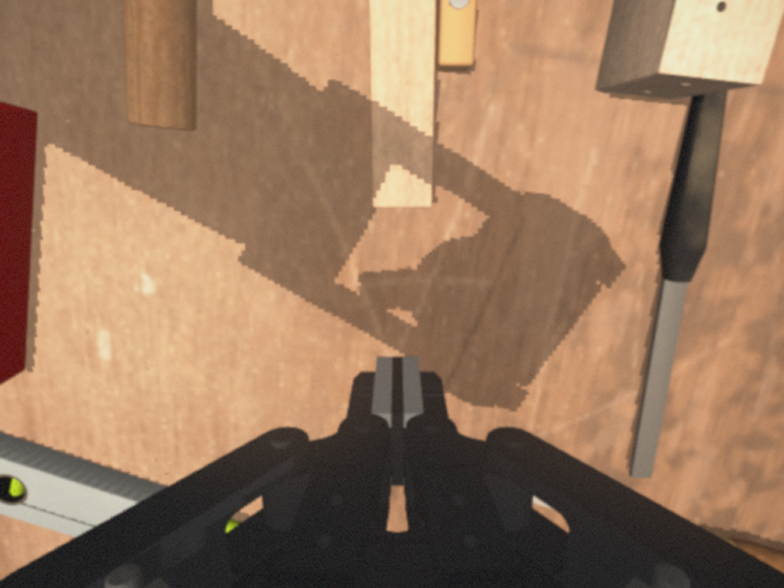

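View pics/s11.png

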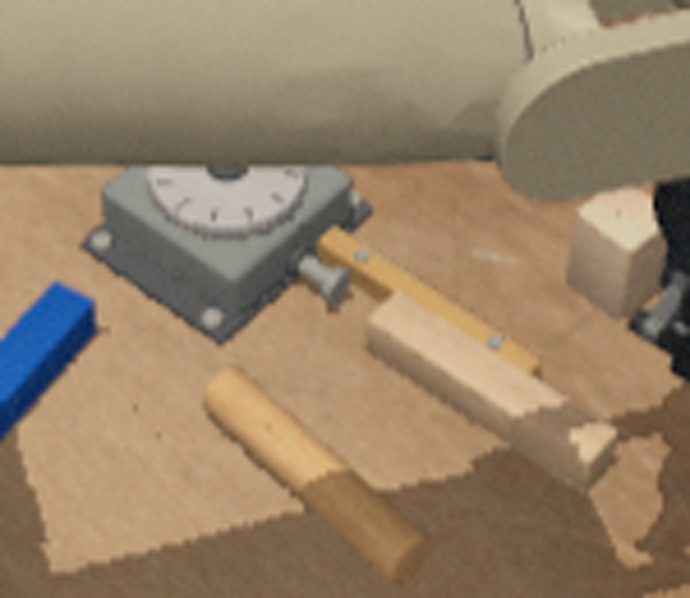

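Run:
```python
from h import *
np.set_printoptions(precision=4,suppress=True)
p=camera_params('wrist');b=lambda u,v,z:back(p,(u/1.4,v/1.4),z)
print('free end',b(372,207,.031),b(433,207,.031),'far',b(370,2,.031),b(433,100,.031),'fence end',b(437,66,.022),b(473,69,.022))
st()
print('pad',T(369,186,.018),'bar stop end',T(427,148,.031),T(431,208,.031))
```

```text
free end [ 0.5398 -0.1794  0.031 ] [ 0.5718 -0.1762  0.031 ] far [ 0.5311 -0.0846  0.031 ] [ 0.5655 -0.1241  0.031 ] fence end [ 0.5662 -0.1073  0.022 ] [ 0.5844 -0.1069  0.022 ]
t 11.2 p [ 0.5557 -0.2212  0.114 ] jaw deg 5.6 x [ 0.002 -0.001 -1.   ] F [ 0.5 -0.4 -0.2] q [-0.44  0.3   1.3   0.    1.54 -0.54] w -0.0
pad [0.5318 0.0183 0.018 ] bar stop end [ 0.549  -0.0121  0.031 ] [ 0.5169 -0.0132  0.031 ]
```

{"op": "jog_arm", "data": {
  "deltas": [
    {"fingers": -1,"translation": [0,0,-0.04],"yaw": 0},
    {"fingers": -1,"translation": [0,0,-0.08],"yaw": 0},
    {"fingers": -1,"translation": [0,0,-0.1],"yaw": 0},
    {"fingers": -1,"translation": [0,0,-0.11],"yaw": 0},
    {"fingers": -1,"translation": [0,0,-0.11],"yaw": 0}
  ]
}}

```text
clock: 11.82
ee_pos: [0.5555, -0.222, 0.0035]
tool_rot: [1.084, 1.57, -0.391]
wrist_force: [-0.4, -0.4, -0.2]
width: -0.0001
```

Run:
```python
from h import *
s=st()
im=get_image('wrist');save(im,'w12.png',1.4)
im=get_image('scene');save(im[210:320,310:460],'s12.png',5);P=s['ee_pos']
print((proj(camera_params('scene'),[P,P+[0,0,.0316]])-[310,210])*5)
im=get_image('top');save(im[160:280,285:445],'t12.png',5)
```

```text
t 11.825 p [ 0.5555 -0.222   0.0035] jaw deg 5.5 x [ 0.001 -0.    -1.   ] F [-0.4 -0.4 -0.2] q [-0.44  0.41  1.4   0.    1.33 -0.54] w -0.0
[[293.61786678 365.90784864]
 [301.36094392 331.64982749]]
```

View pics/w12.png

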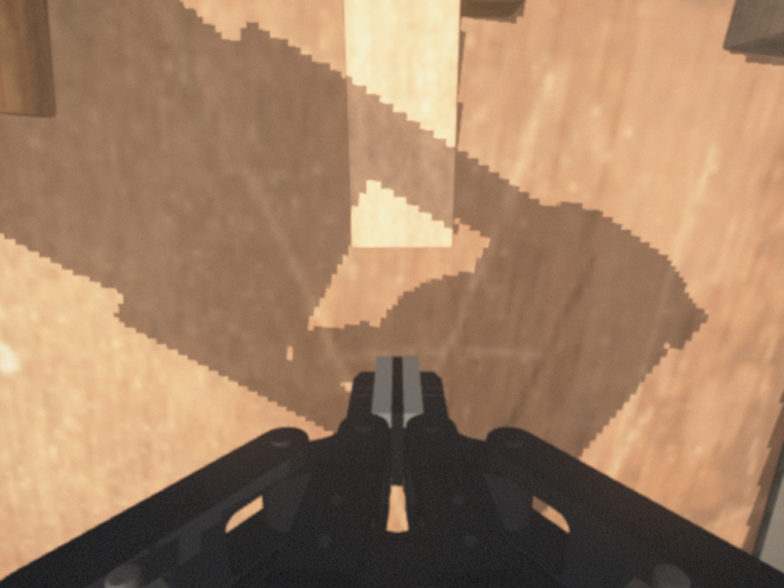

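View pics/s12.png

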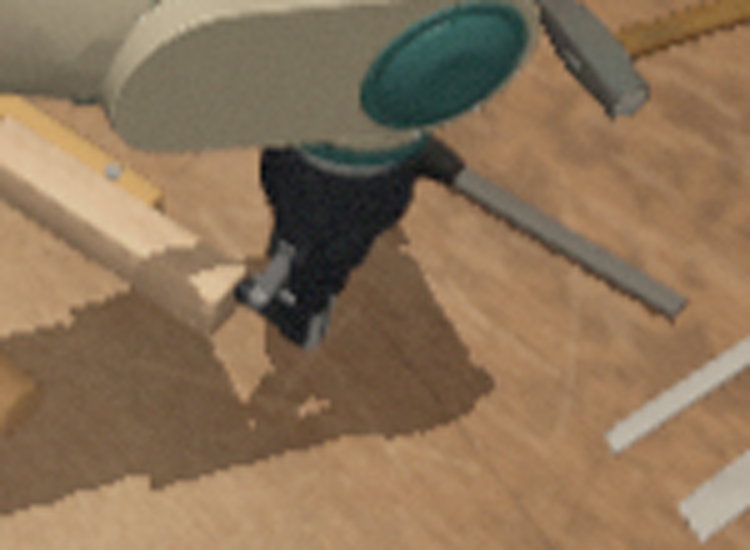

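View pics/t12.png

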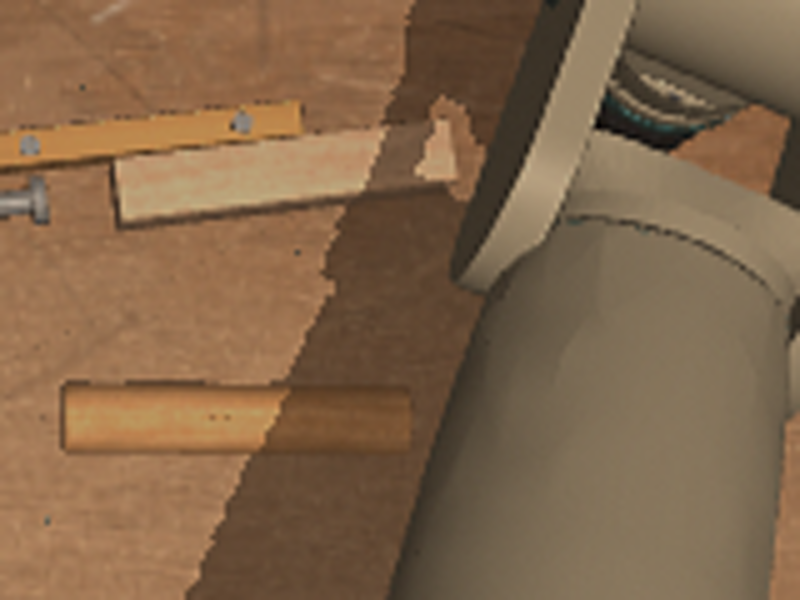

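{"op": "jog_arm", "data": {
  "deltas": [
    {"fingers": -1,"translation": [0,0,-0.006],"yaw": 0},
    {"fingers": -1,"translation": [0,0,-0.012],"yaw": 0},
    {"fingers": -1,"translation": [0,0,-0.018],"yaw": 0},
    {"fingers": -1,"translation": [0,0.01,-0.018],"yaw": 0},
    {"fingers": -1,"translation": [0,0.02,-0.018],"yaw": 0}
  ]
}}

```text
clock: 12.6
ee_pos: [0.555, -0.2011, -0.0153]
tool_rot: [2.771, 1.571, 1.297]
wrist_force: [-0.4, -0.5, -0.0]
width: -0.0001
```

Run:
```python
from h import *
s=st()
im=get_image('wrist');save(im[120:320,180:380],'w13.png',3)
```

```text
t 12.6 p [ 0.555  -0.2011 -0.0153] jaw deg 5.5 x [ 0.  0. -1.] F [-0.4 -0.5 -0. ] q [-0.41  0.41  1.44  0.    1.29 -0.51] w -0.0
```

View pics/w13.png

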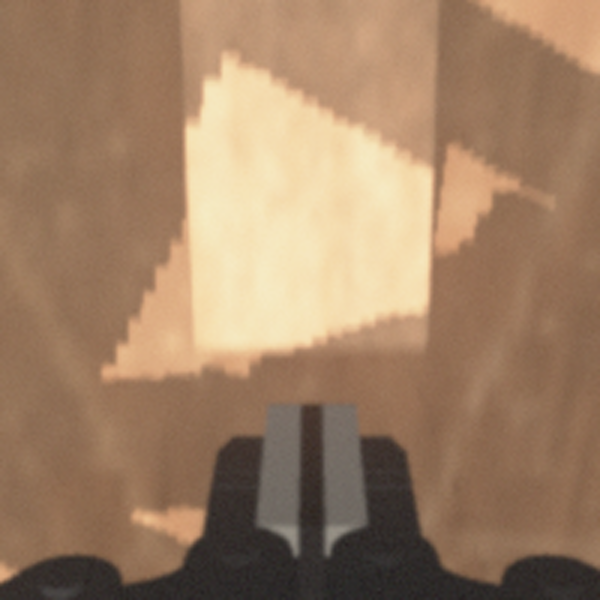

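{"op": "jog_arm", "data": {
  "deltas": [
    {"fingers": -1,"translation": [-0.0005,0.006,0],"yaw": 0},
    {"fingers": -1,"translation": [-0.001,0.01,0],"yaw": 0},
    {"fingers": -1,"translation": [-0.0015,0.014,0],"yaw": 0},
    {"fingers": -1,"translation": [-0.0017,0.018,0],"yaw": 0},
    {"fingers": -1,"translation": [-0.002,0.022,0],"yaw": 0}
  ]
}}

```text
clock: 13.28
ee_pos: [0.553, -0.1798, -0.0152]
tool_rot: [0.732, 1.57, -0.743]
wrist_force: [0.4, -0.3, 0.4]
width: 0.0001
```

Run:
```python
from h import *
s=st()
im=get_image('wrist');save(im[120:320,180:380],'w14.png',3)
im=get_image('top');save(im[160:250,215:385],'t14.png',4.6)
```

```text
t 13.275 p [ 0.553  -0.1798 -0.0152] jaw deg 5.5 x [ 0. -0. -1.] F [ 0.4 -0.3  0.4] q [-0.38  0.39  1.47 -0.    1.29 -0.47] w 0.0
```

View pics/w14.png

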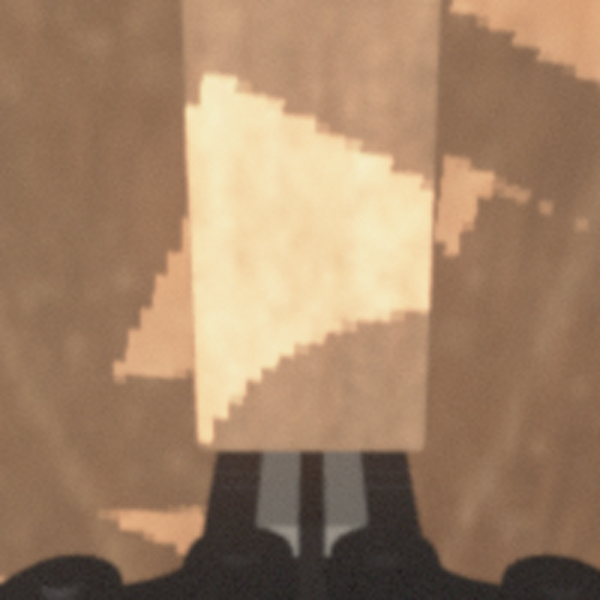

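View pics/t14.png

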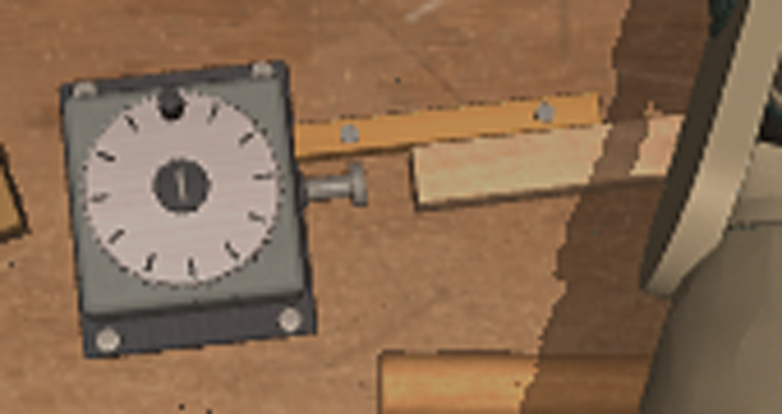

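{"op": "jog_arm", "data": {
  "deltas": [
    {"fingers": -1,"translation": [-0.0004,0.004,0],"yaw": 0},
    {"fingers": -1,"translation": [-0.0008,0.008,0],"yaw": 0},
    {"fingers": -1,"translation": [-0.0011,0.012,0],"yaw": 0},
    {"fingers": -1,"translation": [-0.0014,0.015,0],"yaw": 0},
    {"fingers": -1,"translation": [-0.0016,0.017,0],"yaw": 0}
  ]
}}

```text
clock: 14.0
ee_pos: [0.5514, -0.1627, -0.0152]
tool_rot: [1.001, 1.571, -0.473]
wrist_force: [0.9, -1.0, 0.2]
width: 0.0
```

Run:
```python
from h import *
s=st()
im=get_image('top');save(im[170:240,250:350],'t15.png',8)
```

```text
t 14.0 p [ 0.5514 -0.1627 -0.0152] jaw deg 5.5 x [ 0. -0. -1.] F [ 0.9 -1.   0.2] q [-0.35  0.37  1.49 -0.    1.28 -0.45] w 0.0
```

View pics/t15.png

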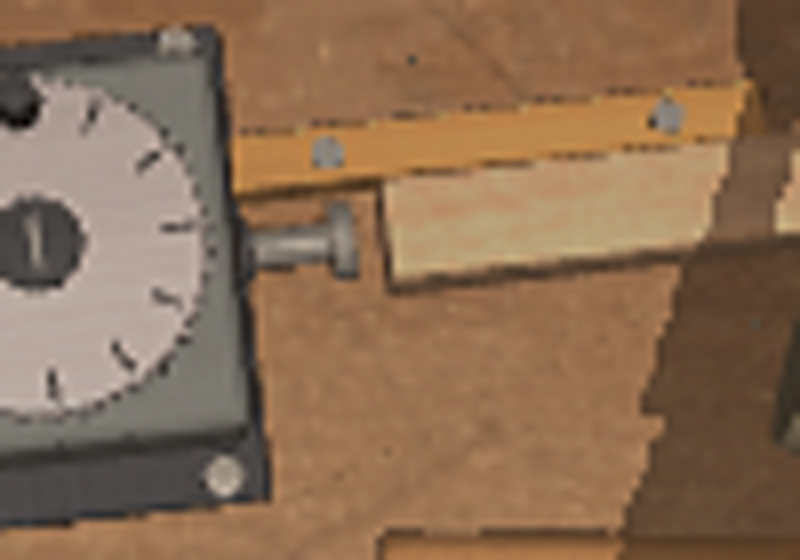

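{"op": "jog_arm", "data": {
  "deltas": [
    {"fingers": -1,"translation": [-0.0001,0.0015,0],"yaw": 0},
    {"fingers": -1,"translation": [-0.0003,0.003,0],"yaw": 0},
    {"fingers": -1,"translation": [-0.0004,0.004,0],"yaw": 0}
  ]
}}

```text
clock: 14.42
ee_pos: [0.551, -0.1589, -0.0153]
tool_rot: [1.133, 1.571, -0.342]
wrist_force: [-0.5, -0.8, 0.2]
width: -0.0
```

{"op": "jog_arm", "data": {
  "deltas": [
    {"fingers": -1,"translation": [0,0.0007,0],"yaw": 0},
    {"fingers": -1,"translation": [-0.0001,0.0014,0],"yaw": 0}
  ]
}}

```text
clock: 14.68
ee_pos: [0.5509, -0.1575, -0.0153]
tool_rot: [1.357, 1.571, -0.117]
wrist_force: [-1.0, -0.5, 0.9]
width: 0.0003
```

{"op": "jog_arm", "data": {
  "deltas": [
    {"fingers": -1,"translation": [0,0.0007,0],"yaw": 0},
    {"fingers": -1,"translation": [-0.0001,0.0014,0],"yaw": 0}
  ]
}}

```text
clock: 14.92
ee_pos: [0.5508, -0.1561, -0.0153]
tool_rot: [1.409, 1.571, -0.066]
wrist_force: [0.0, 0.0, 0.1]
width: -0.0
```

Run:
```python
from h import *
s=st()
im=get_image('top');save(im[170:240,250:350],'t16.png',8)
```

```text
t 14.925 p [ 0.5508 -0.1561 -0.0153] jaw deg 5.5 x [ 0. -0. -1.] F [0.  0.  0.1] q [-0.34  0.37  1.5   0.    1.28 -0.44] w -0.0
```

View pics/t16.png

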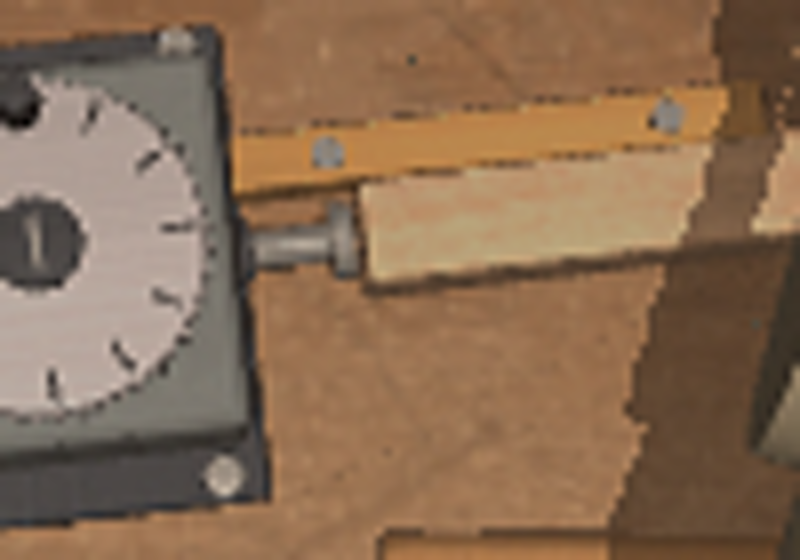

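{"op": "jog_arm", "data": {
  "deltas": [
    {"fingers": -1,"translation": [0,0.0005,0],"yaw": 0},
    {"fingers": -1,"translation": [-0.0001,0.001,0],"yaw": 0}
  ]
}}

```text
clock: 15.22
ee_pos: [0.5507, -0.1551, -0.0153]
tool_rot: [1.316, 1.571, -0.159]
wrist_force: [0.9, 0.0, -0.3]
width: -0.0
```

{"op": "jog_arm", "data": {
  "deltas": [
    {"fingers": -1,"translation": [0,0.0005,0],"yaw": 0},
    {"fingers": -1,"translation": [-0.0001,0.001,0],"yaw": 0}
  ]
}}

```text
clock: 15.48
ee_pos: [0.5506, -0.1541, -0.0153]
tool_rot: [1.441, 1.571, -0.033]
wrist_force: [-0.3, -0.9, 0.1]
width: -0.0003
```

{"op": "jog_arm", "data": {
  "deltas": [
    {"fingers": -1,"translation": [0,0.0005,0],"yaw": 0},
    {"fingers": -1,"translation": [-0.0001,0.001,0],"yaw": 0}
  ]
}}

```text
clock: 15.72
ee_pos: [0.5505, -0.1534, -0.0152]
tool_rot: [0.178, 1.57, -1.297]
wrist_force: [-0.1, -3.8, -1.0]
width: -0.0003
```

Run:
```python
from h import *
s=st()
im=get_image('top');save(im[185:215,280:320],'t17.png',20)
```

```text
t 15.725 p [ 0.5505 -0.1534 -0.0152] jaw deg 5.5 x [ 0.    -0.001 -1.   ] F [-0.1 -3.8 -1. ] q [-0.34  0.36  1.5  -0.    1.28 -0.43] w -0.0
```

View pics/t17.png

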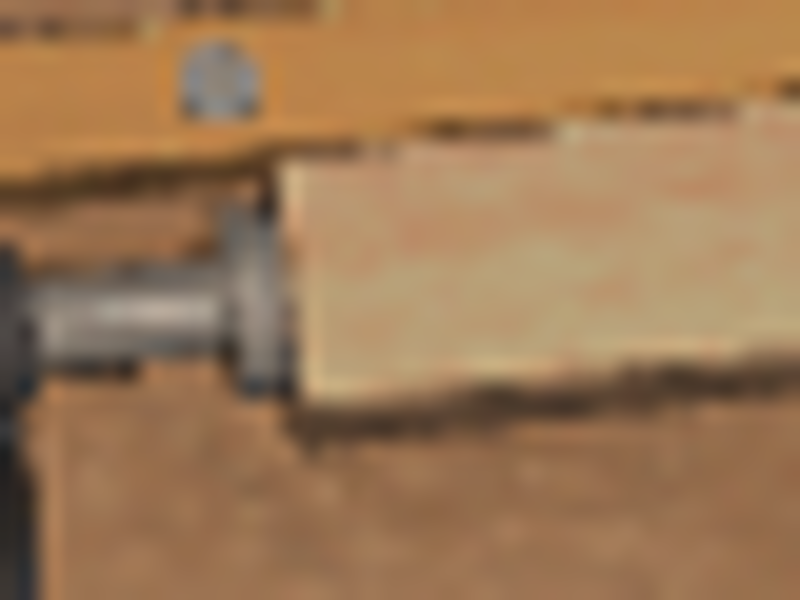

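{"op": "jog_arm", "data": {
  "deltas": [
    {"fingers": -1,"translation": [0,0.0004,0],"yaw": 0},
    {"fingers": -1,"translation": [0,0.0007,0],"yaw": 0},
    {"fingers": -1,"translation": [0,0.0007,0],"yaw": 0}
  ]
}}

```text
clock: 16.15
ee_pos: [0.5506, -0.1533, -0.015]
tool_rot: [0.267, 1.569, -1.208]
wrist_force: [0.9, -5.6, -1.0]
width: 0.0001
```

{"op": "jog_arm", "data": {
  "deltas": [
    {"fingers": -1,"translation": [0.0002,-0.003,0],"yaw": 0},
    {"fingers": -1,"translation": [0.001,-0.012,0],"yaw": 0},
    {"fingers": -1,"translation": [0.003,-0.035,0],"yaw": 0},
    {"fingers": -1,"translation": [0.004,-0.05,0.03],"yaw": 0},
    {"fingers": -1,"translation": [0.004,-0.06,0.08],"yaw": 0}
  ]
}}

```text
clock: 16.77
ee_pos: [0.5531, -0.2139, 0.0636]
tool_rot: [-2.09, 1.566, 2.717]
wrist_force: [0.8, 0.1, 0.1]
width: 0.0001
```

{"op": "jog_arm", "data": {
  "deltas": [
    {"fingers": -1,"translation": [-0.03,-0.05,0.06],"yaw": 0},
    {"fingers": -1,"translation": [-0.06,-0.1,0.1],"yaw": 0},
    {"fingers": -1,"translation": [-0.09,-0.15,0.1],"yaw": 0},
    {"fingers": -1,"translation": [-0.1,-0.18,0.1],"yaw": 0},
    {"fingers": -1,"translation": [-0.1,-0.18,0.1],"yaw": 0}
  ]
}}

```text
clock: 17.4
ee_pos: [0.4521, -0.3967, 0.1651]
tool_rot: [0.204, 1.57, -1.276]
wrist_force: [-0.3, 0.9, -0.7]
width: 0.0001
```

Run:
```python
from h import *
s=st()
im=get_image('top');save(im[160:250,215:385],'t18.png',4.6);save(im,'t18f.png',1.4);save(im[185:215,280:320],'t18z.png',18)
im=get_image('scene');save(im[160:300,205:385],'s18.png',4.3)
```

```text
t 17.4 p [ 0.4521 -0.3967  0.1651] jaw deg 5.2 x [ 0.    -0.001 -1.   ] F [-0.3  0.9 -0.7] q [-0.78  0.28  1.22 -0.    1.64 -0.87] w 0.0
```

View pics/t18.png

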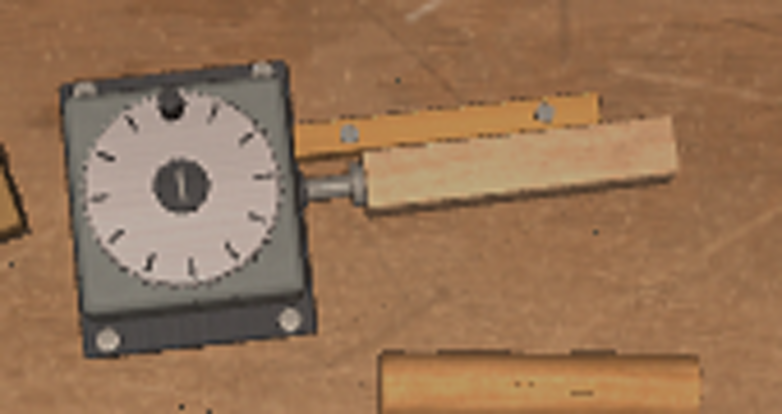

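View pics/t18f.png

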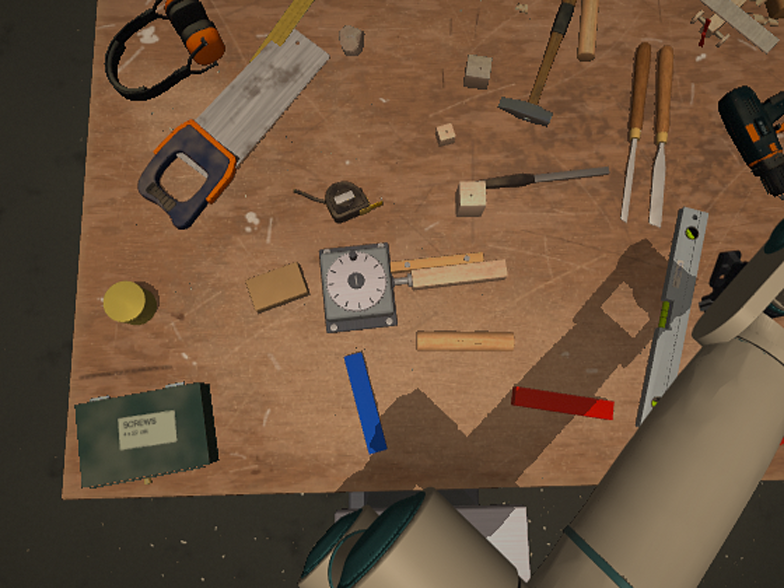

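View pics/t18z.png

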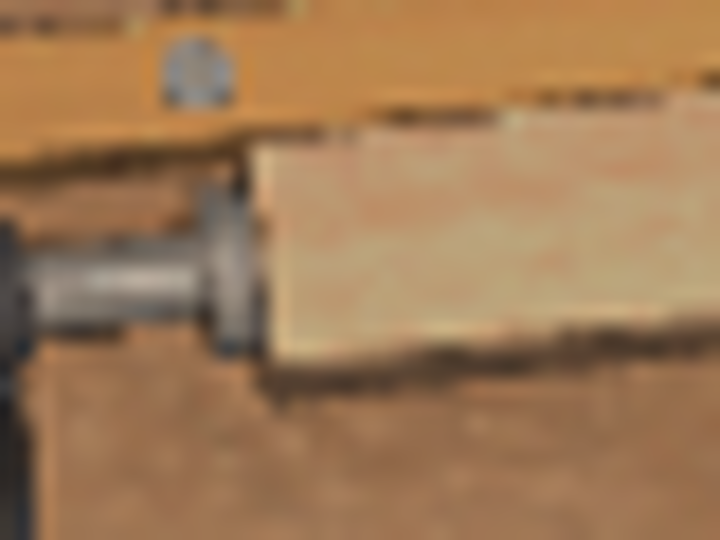

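View pics/s18.png

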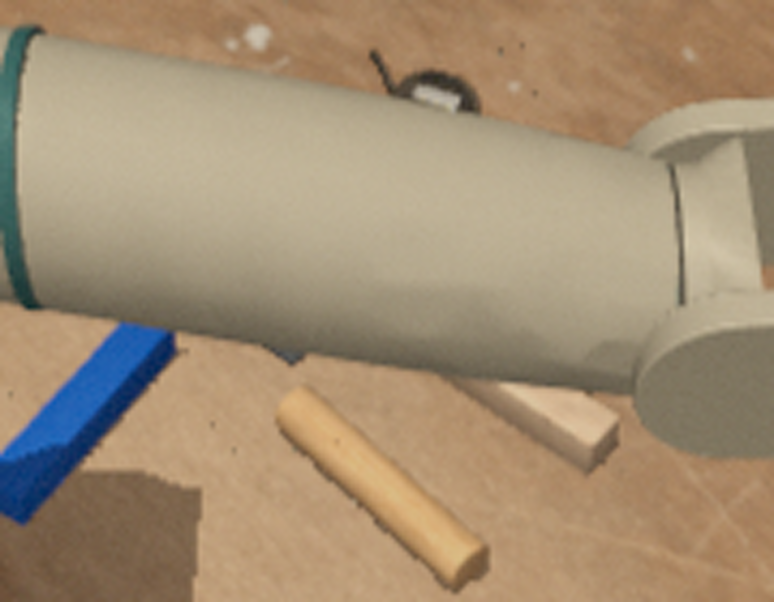

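Run:
```python
from h import *
for uv in [(112,226),(170,101)]:
    d=T(*uv,.089)[:2]-[.525,.1165];print(np.degrees(np.arctan2(d[1],d[0])),np.hypot(*d))
a=np.load('top0.npy').astype(int);b=get_image('top').astype(int)
d=(abs(a-b).max(2)>40)[:260,:400];ys,xs=np.nonzero(d);print(len(xs),xs.min(),xs.max(),ys.min(),ys.max())
st();print(order.sign_off())
```

```text
127.40779314486163 0.04045131204649467
4.576319714130647 0.038079836934049045
615 237 399 180 259
t 17.55 p [ 0.4544 -0.3925  0.1644] jaw deg 5.5 x [-0.     0.001 -1.   ] F [ 0.  -0.4  0. ] q [-0.77  0.28  1.23  0.    1.64 -0.87] w 0.0
the job is handed in; nothing more can be done
None
```

I pushed the dial pin clockwise by four clicks with the shut fingertips, then pushed the bar along the fence until it butted against the stop. The job is handed in at about 17.6 s.

- **Dial:** the pin went from about 127° to 5° in the world frame. That is 123° measured, against 120° for four clicks, and within pixel error. The wrist view showed the same dial pattern after every click, and the stop pad stands about 8–9 mm further out.
- **Bar:** the finger stopped moving forward and the force rose to 3.8 N, then 5.6 N when I pressed slightly more. The top view, with the arm clear, shows the bar's end against the pad and the bar still lying along the fence.
- **Other things:** comparing top views, nothing moved in the area around the stop unit apart from the dial, rod and bar. The last scene view was mostly blocked by the arm, so it confirmed little.
- **Disagreement:** the real fingertips sit about 3 cm higher than the reported TCP. My first sweep therefore passed over the pin without touching it. I worked out the offset from two camera views and corrected the later heights.

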